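# Pack the sampling caddy

### The job

Pack the white caddy: lay the forceps lengthwise in the long trough and the wide-cored tan roll of tape from the front of the bench (not the one far back by the bottles) flat in the square bay, and only when both lie there lift the tall sample tube straight out of the metal block and stand it, always upright, in the well of the tube stand. Leave the look-alikes (the pen, the taller small-cored label roll and the short vial) where they are.

Things in the scene. Friction and masses are not known exactly. Their poses are not given: they have to be found in the camera images.
- forceps_center (a point): Centre of the slim bright steel forceps lying flat on the worktop: 144 mm long (along the point's y axis), 16 mm wide at most (x), 9 mm thick; no cap, tapering to points at -y or +y. To go in the trough. Point is at mid-length, 4.5 mm above the underside.
- tape_center (a point): Centre of the tan ring-shaped tape roll lying flat on the front part of the worktop, within 0.72 m of the robot (a like roll lies beyond 0.75 m, by the bottles at the back, and stays): outside diameter 69 mm, height 19 mm, wide open core about 48 mm across, so the ring is about 10 mm thick and can be pinched with one finger in the core (a ring point 29 mm from the centre). To go in the bay. Point is on the axis, half-way up; z is the axis.
- tube_center (a point): Centre of the tall capped sample tube, 113 mm high, body diameter 13 mm, cap 15 mm across over the top 22 mm; z runs up its axis. It stands in one of the two wells of the metal block, its top 63 mm above the block's top face. Point is half-way up (56.5 mm above its foot, 6.5 mm above the block's top face): grip about 25 to 40 mm higher than this. To go in the tube stand.
- vial_center (a point): Centre of the short vial standing in the other well of the block; look-alike, stays. 72 mm high, body diameter 13 mm, flat white cap 19 mm wide; its top is only 22 mm above the block's top face. Point is half-way up.
- labels_center (a point): Centre of the white label roll lying flat; look-alike, stays. Diameter 66 mm, height 26 mm, small core hole about 20 mm. z is the axis.
- pen_center (a point): Centre of the marker pen lying flat; look-alike, stays. 133 mm long (along its y axis), 12 mm wide, 13 mm high, white barrel with a thick dark cap.
- dry_block: Fixed metal heating block, 106 mm (x) by 56 mm (y), top face 56 mm above the worktop, on a black foot 118 by 68 mm, 6 mm high. Two vertical wells on its x axis at x = -27 and +27 mm, 16 mm wide, 50 mm deep; the tall tube stands in either one, the short vial in the other. Origin: centre of its underside; z up.
- trough: Fixed grey trough, one of three inserts in a row, 102 mm apart along y, in the white caddy tray (180 x 318 mm, rim 14 mm high); any insert may be at either end or in the middle. Long axis along x: inside 160 mm (x) by 36 mm (y); floor 3 mm above the origin, walls to 18 mm above it, 4 mm thick; the middle 70 mm of both long walls is cut away down to the floor for fingers. Origin: centre of its underside, 6 mm above the worktop; z up.
- bay: Fixed grey square bay for the tape roll, an insert in the caddy: inside 90 by 90 mm, floor 3 mm above the origin, 4 mm thick walls only at the four corners, to 21 mm above the origin, the middle 54 mm of every side open for fingers. Origin: centre of its underside, 6 mm above the worktop; z up.
- stand: Fixed grey tube stand, an insert in the caddy: block 56 by 56 mm, 54 mm high above the origin, foot 70 by 70 by 5 mm, with one round vertical well in its centre, 29 mm wide and 46 mm deep (its floor 8 mm above the origin). A tube set in it may lean by up to 20 degrees. Origin: centre of its underside, 6 mm above the worktop; z up.

How it is judged:
On the way, in this order (a step that is already met when the one before it is completed fails the run):
1. the forceps lie in the trough and the tape roll in the bay, released and at rest, in either order, the tall tube still standing in its well in the block (x of forceps_center in the frame of trough between -0.02 and 0.02 m and y of forceps_center in the frame of trough between -0.016 and 0.016 m and z of forceps_center in the frame of trough between 0 and 0.014 m and angle between the y axis of forceps_center and the x axis of trough, either way round below 0.25 rad and horizontal distance between tape_center and bay below 0.018 m and z of tape_center in the frame of bay between 0.006 and 0.018 m and angle between tape_center's own z axis and vertical below 0.15 rad and linear speed of each of forceps, tape below 0.02 m/s and contact force between each of forceps, tape and the fingers below 0.05 N and distance of tube_center from where it was at the start of the episode below 0.015 m), for 0.2 s.
2. then the tall tube stands in the well of the stand, released (horizontal distance between tube_center and stand below 0.015 m and z of tube_center in the frame of stand between 0.05 and 0.074 m and angle between tube_center's own z axis and vertical below 0.42 rad and linear speed of tube below 0.02 m/s and contact force between tube and the fingers below 0.05 N), for 0.2 s.
At the end, for the whole second after the job is handed in: Forceps on the trough floor (20 mm along, 16 across, 0.25 rad), tape flat on the bay floor (within 18 mm), tube on the floor of the stand well (centre within 15 mm of its axis, lean under 0.42 rad); pen, label roll and vial within 15 mm of their start; all at rest (x of forceps_center in the frame of trough between -0.02 and 0.02 m and y of forceps_center in the frame of trough between -0.016 and 0.016 m and z of forceps_center in the frame of trough between 0 and 0.014 m and angle between the y axis of forceps_center and the x axis of trough, either way round below 0.25 rad and horizontal distance between tape_center and bay below 0.018 m and z of tape_center in the frame of bay between 0.006 and 0.018 m and angle between tape_center's own z axis and vertical below 0.15 rad and horizontal distance between tube_center and stand below 0.015 m and z of tube_center in the frame of stand between 0.05 and 0.074 m and angle between tube_center's own z axis and vertical below 0.42 rad and distance of each of labels_center, pen_center, vial_center from where it was at the start of the episode below 0.015 m and linear speed of each of forceps, tape, tube below 0.02 m/s); the robot touches nothing.
It fails at once if the tall tube is tipped more than 40 degrees from upright (angle between tube_center's own z axis and vertical above 0.7 rad).
It fails at once if a look-alike (pen, label roll, short vial) is moved more than 15 mm (distance of any of labels_center, pen_center, vial_center from where it was at the start of the episode above 0.015 m).
It also fails if it takes over 104 s, if anything falls off the work surface, if the arm or the gripper's body presses on something with over 40 N, if the wrist force passes 120 N, or if a joint passes its speed limit or range.

### The arm

A 6-joint arm with a two-finger parallel gripper is mounted at the origin on a cart in front of the work surface, level with it; the furniture and walls round the work are solid. World frame = base frame: x ahead of the robot, y to its left, z up, the work surface at z = 0. Lengths are in m, angles in rad, forces in N, time in s.
With the tool pointing down it reaches from about 0.425 to 0.925 m from the base axis. Payload 12.5 kg.
Tool frame: the origin (TCP) lies midway between the tips of the shut fingers; the grasp point (between the pads) lies 19 mm behind it; x points along the fingers, y is the direction in which the jaws open and shut, and the axes are right-handed (so a half turn about x gives the same grasp; the last joint's range is limited). The gripper opens to 85 mm and grips with 20 to 120 N. Pads are 22 mm wide; open, the fingers measure 114 mm over their backs; the gripper's body (76 mm by 85 mm) begins 54 mm behind the grasp point. The pads swing forward as they close: fully open they stand 13 mm farther back than shut.
Start: joints at [1.059, 0.491, 1.559, -0, 1.092, -0.106], TCP at [0.247, 0.574, 0.201] pointing down, gripper open.
Joint ranges: [-3.1, 3.1], [-0.84, 2.19], [0.05, 2.79], [-1.13, 4.28], [0.06, 2.93], [-2.69, 2.69]. Speed limits (rad/s): [2.22, 2.22, 2.79, 3.14, 3.14, 3.14].

### API

Orientations are given as a rotation vector (axis times angle).
In Python, from bench import ctrl gives the robot as it stands.
- The arm moves only by the shell command python3 -m jog 'ROWS' [FORCE]. ROWS is a JSON object of lists of equal length, an entry for each row: "hand": the closure, from 0 (fully open) to 1 (shut); "travel": the shift along the tool's x, y, z in mm, a list of three; "spin": the turn about the tool's x in rad. A call has 1 to 20 rows; each row shifts and turns the commanded pose from where the row before left it, along the tool's axes as they then stand; what a row does not reach is not made up. A row lasts 1/10 s, in which the tool goes at most 50 mm and 8.59 degrees, less where a joint would pass 70% of its speed; a pose out of reach is approached as far as the arm can. A call with a gripper value outside its range is refused whole. The fingers move at their own pace and stop on an object; FORCE is the grip in N (left out, the last holds). Time passes only in rows, so rows that do not move let the fingers close. It gives the time, the measured TCP pose, the force and the opening at its end, in the units of the state.
- ctrl.get_obs(): the state, without advancing time (a new reading comes with each control period).
- ctrl.camera(name): name is "side" or "top" or "wrist"; returns the picture (480x640x3 uint8, blue, green, red); there is no depth.
- ctrl.calibration(name): a dict with "mtx" (3x3 intrinsics, pixels), "k1" (the pictures are not rectified: a ray, as slopes to the right and down, at radius r is drawn at 1 + k1 r^2 times it, then the intrinsics apply), "R" (3x3) and "t" (3): a world point X has camera coordinates R X + t. Camera axes: x right, y down, z forward; pixel columns grow to the right and rows downward; lengths in m; the calibration is good to about 2 mm. A picture is of the moment at which its call begins: read the wrist's pose just before it. calibration takes no time and is no camera call; for the wrist camera it gives the pose at the moment of the call.
- ctrl.finish_job(): hands the job in, once; it reports no verdict.
The state is a dict: "clock": time; "joints": joint angles; "qvel": joint speeds; "joint_torque": joint torques, N m; "ee_pos": TCP position; "orientation": TCP orientation; "force": force on the tool from outside, world axes, zero at the start; "torque": the same for the moment, N m; "grip_width": finger opening in m.
Only numpy, scipy, OpenCV 4.12 (cv2) and the standard library are available. Lean on these libraries where they do the work, as an engineer would, in place of code of your own. Each camera call takes 0.05 s, during which the arm holds its last target.

## Working session

There is one attempt and no reset: what is moved stays moved. The work goes in short steps, Python scripts to look and compute and a shell command to move; the robot and the scene stay as the last step left them, time stands still between calls to the robot, and variables do not carry over. Pictures are saved under pics/ and viewed, and the job is handed in when it is done.

```bash
mkdir -p pics; ls; python3 - <<'E'
from bench import ctrl
import cv2,numpy as np
print(ctrl.get_obs())
for n in ("side","top","wrist"):
    im=ctrl.camera(n); cv2.imwrite(f"pics/{n}0.png",im); 
    c=ctrl.calibration(n); print(n,{k:np.round(np.array(v),4).tolist() for k,v in c.items()})
E
```

```text
pics
{'clock': 0.0, 'joints': array([ 1.05940180e+00,  4.91570555e-01,  1.55952293e+00, -1.41402367e-05,
        1.09170553e+00, -1.05614632e-01]), 'qvel': array([ 0.00080768, -0.00163506, -0.00026796, -0.0004124 , -0.00044776,
        0.00079097]), 'joint_torque': array([-1.63614935e-03, -6.18430638e+01, -2.61594915e+01, -1.72552936e-04,
        3.95554671e-03, -4.54814810e-06]), 'ee_pos': array([0.24655324, 0.5739883 , 0.19989563]), 'orientation': array([ 0.31740231,  1.54761451, -0.31922409]), 'force': array([ 0.42822301,  0.82633047, -0.37577068]), 'torque': array([-0.0354102 , -0.00616922, -0.00787619]), 'grip_width': 0.0858376269665704}
side {'mtx': [[442.7005, 0.0, 320.2386], [0.0, 442.7005, 240.5318], [0.0, 0.0, 1.0]], 'k1': -0.0724, 'R': [[0.9675, -0.2527, -0.0105], [-0.1462, -0.5249, -0.8385], [0.2064, 0.8128, -0.5448]], 't': [-0.524, 0.128, 0.9314]}
top {'mtx': [[517.1129, 0.0, 330.6397], [0.0, 517.1129, 241.1931], [0.0, 0.0, 1.0]], 'k1': -0.0196, 'R': [[-0.0252, -0.9997, 0.0023], [-0.993, 0.0248, -0.1156], [0.1155, -0.0052, -0.9933]], 't': [-0.0025, 0.5368, 1.2627]}
wrist {'mtx': [[393.4113, 0.0, 314.3529], [0.0, 393.4113, 240.2144], [0.0, 0.0, 1.0]], 'k1': 0.0282, 'R': [[0.3953, 0.9186, -0.0015], [0.8821, -0.3792, 0.2793], [0.256, -0.1117, -0.9602]], 't': [-0.6254, -0.0359, 0.3799]}
```

View pics/top0.png

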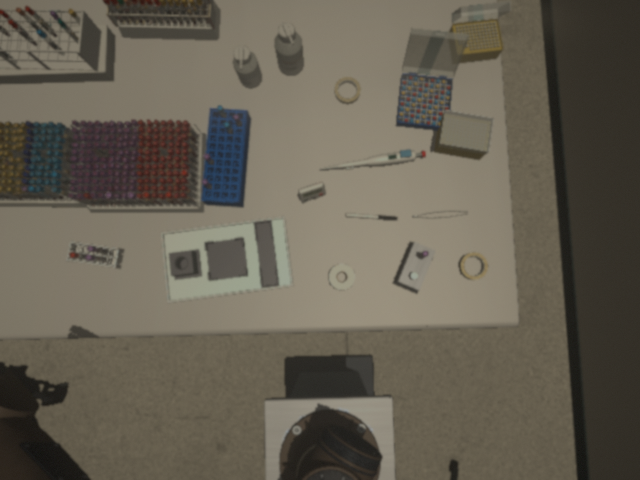

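View pics/side0.png

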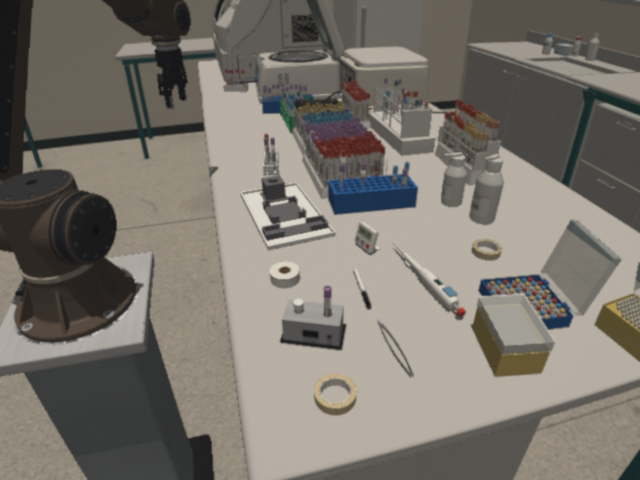

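View pics/wrist0.png

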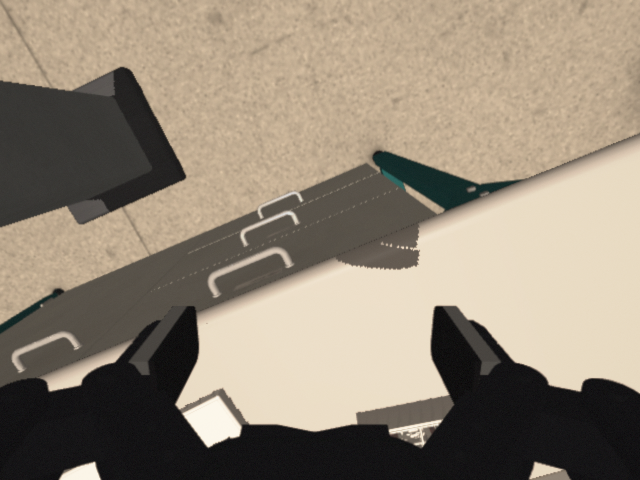

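The top view shows the caddy (stand at 185,264, bay at 225,258, trough at 265,252), block at (413,267), tape at (473,265), forceps at (440,214), pen at (372,216) and labels at (341,276). The side view agrees. Next I'll zoom in and measure.

```bash
cat > h.py <<'E'
from bench import ctrl
import cv2,numpy as np
def ray(c,u,v):
    K=np.array(c["mtx"]);x=np.array([(u-K[0,2])/K[0,0],(v-K[1,2])/K[1,1]])
    d=x.copy()
    for _ in range(20): d=x/(1+c["k1"]*(d@d))
    R=np.array(c["R"]);t=np.array(c["t"])
    return -R.T@t, R.T@np.array([d[0],d[1],1.])
def onz(c,u,v,z):
    o,d=ray(c,u,v); return o+d*(z-o[2])/d[2]
def proj(c,X):
    p=np.array(c["R"])@np.array(X)+np.array(c["t"]); s=p[:2]/p[2]; s=s*(1+c["k1"]*(s@s))
    K=np.array(c["mtx"]); return K[:2,:2]@s+K[:2,2]
def zoom(im,x0,y0,x1,y1,f):
    return cv2.resize(im[y0:y1,x0:x1],None,fx=f,fy=f,interpolation=cv2.INTER_CUBIC)
E
python3 - <<'E'
from h import *
im=cv2.imread("pics/top0.png"); s=cv2.imread("pics/side0.png")
cv2.imwrite("pics/t_r.png",cv2.convertScaleAbs(zoom(im,320,180,500,310,4),alpha=1.5))
cv2.imwrite("pics/t_l.png",cv2.convertScaleAbs(zoom(im,150,205,310,310,5),alpha=1.5))
cv2.imwrite("pics/s_r.png",zoom(s,255,240,455,420,4))
E
```

```text
(no output)
```

View pics/t_r.png

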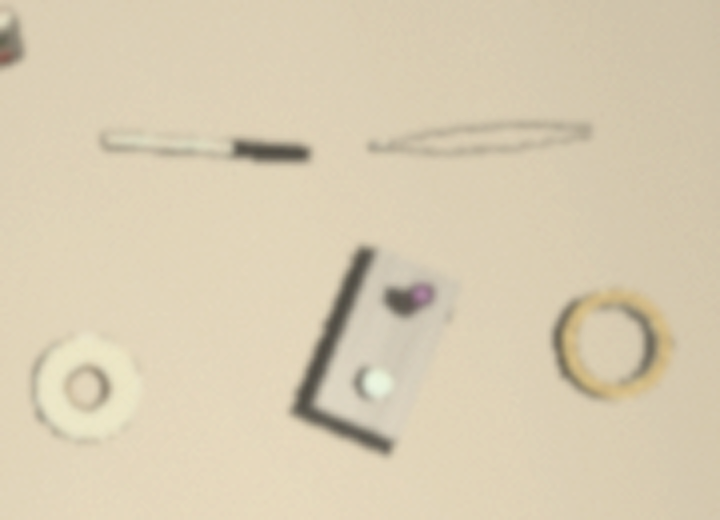

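View pics/t_l.png

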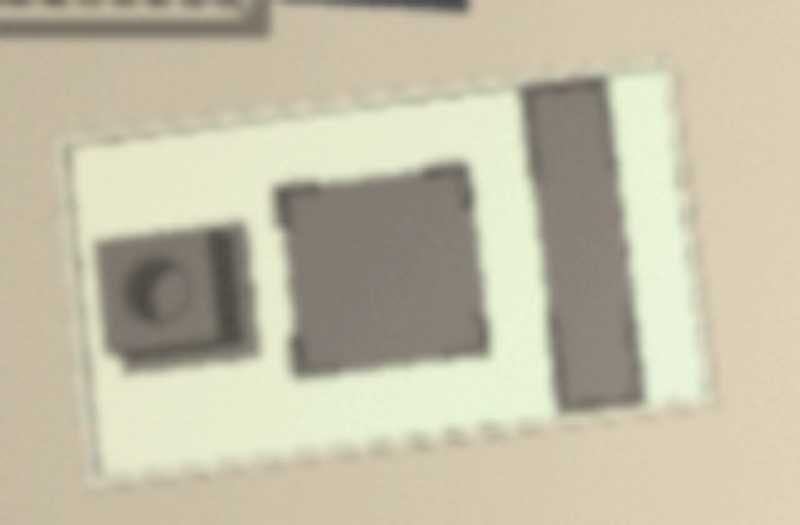

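View pics/s_r.png

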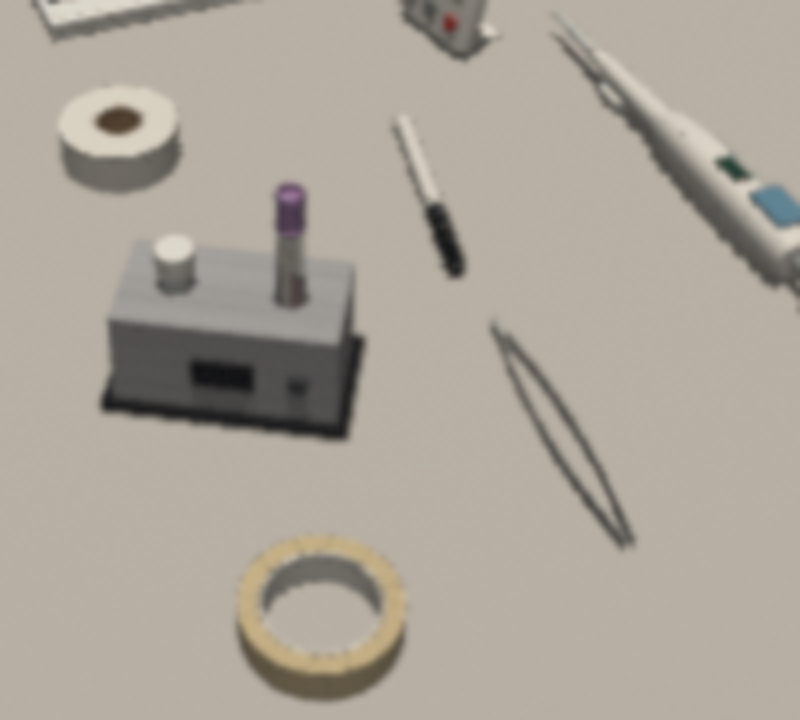

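```bash
python3 - <<'E'
from h import *
c=ctrl.calibration("top"); s=ctrl.calibration("side")
R=lambda x,y:((x+.5)/4-.5+320,(y+.5)/4-.5+180)
L=lambda x,y:((x+.5)/5-.5+150,(y+.5)/5-.5+205)
S=lambda x,y:((x+.5)/4-.5+255,(y+.5)/4-.5+240)
def P(n,uv,z,cam=c):
    p=onz(cam,*uv,z); print(n,np.round(p*1000,1)); return p
a=P("forc a",R(369,146),.0045);b=P("forc b",R(591,131),.0045);print((a+b)/2,np.linalg.norm(a-b),np.degrees(np.arctan2(*(a-b)[1::-1])))
a=P("s forc a",S(494,325),.0045,s);b=P("s forc b",S(627,543),.0045,s);print((a+b)/2,np.linalg.norm(a-b),np.degrees(np.arctan2(*(a-b)[1::-1])))
# tape top ring center
P("tape",R(617,343),.019);P("tape l",R(560,343),.019);P("tape r",R(673,343),.019);P("tape s",S(322,603),.019,s)
P("tubetop",R(422,294),.119);P("tubetop s",S(291,190),.119,s)
P("vialtop",R(376,383),.078);P("vialtop s",S(175,247),.078,s)
P("labels",R(88,387),.026)
q=[P("tr",L(*x),.024) for x in((522,90),(606,80),(643,403),(560,410))]
print(sum(q)/4, np.linalg.norm(q[0]-q[1]),np.linalg.norm(q[1]-q[2]))
q=[P("bay",L(*x),.027) for x in((275,186),(466,165),(490,353),(297,377))]
print(sum(q)/4, np.linalg.norm(q[0]-q[1]),np.linalg.norm(q[1]-q[2]))
q=[P("st",L(*x),.060) for x in((97,242),(208,230),(220,343),(107,355))]
print(sum(q)/4, np.linalg.norm(q[0]-q[1]),np.linalg.norm(q[1]-q[2]))
P("well",L(158,291),.06)
q=[P("tray",L(*x),.014) for x in((62,140),(670,72),(715,400),(95,487))]
print(sum(q)/4, np.linalg.norm(q[0]-q[1]),np.linalg.norm(q[1]-q[2]))
E
```

```text
forc a [ 599.3 -226.6    4.5]
forc b [ 605.5 -370.2    4.5]
[ 0.60240391 -0.29835835  0.0045    ] 0.1437266309351843 92.50175365761572
s forc a [ 598.9 -230.3    4.5]
s forc b [ 605.9 -372.4    4.5]
[ 0.60242531 -0.30137823  0.0045    ] 0.14222894595217417 92.8202022245831
tape [ 467.7 -375.    19. ]
tape l [ 468.6 -339.    19. ]
tape r [ 466.8 -410.4   19. ]
tape s [ 467.9 -378.5   19. ]
tubetop [ 492.9 -234.7  119. ]
tubetop s [ 493.4 -239.   119. ]
vialtop [ 443.7 -212.4   78. ]
vialtop s [ 445.  -215.8   78. ]
labels [448.2 -41.2  26. ]
tr [589.5 176.4  24. ]
tr [593.5 133.8  24. ]
tr [430.3 117.3  24. ]
tr [427.8 158.7  24. ]
[0.51026455 0.14657214 0.024     ] 0.042704433932091244 0.16408773302161914
bay [543.4 300.4  27. ]
bay [551.6 204.4  27. ]
bay [456.9 193.   27. ]
bay [447.3 289.2  27. ]
[0.49979252 0.24674388 0.027     ] 0.09641029914880504 0.0953948367189707
st [514.  379.5  60. ]
st [518.5 325.2  60. ]
st [463.2 319.1  60. ]
st [458.7 374.1  60. ]
[0.48860491 0.34948144 0.06      ] 0.05449521926538757 0.055694685982037896
well [489.3 349.5  60. ]
tray [571.2 412.2  14. ]
tray [598.4 102.3  14. ]
tray [431.2  82.2  14. ]
tray [395.4 393.5  14. ]
[0.49904922 0.24754366 0.014     ] 0.3111034051333675 0.16843190396263089
```

```bash
cat >> h.py <<'E'
from scipy.spatial.transform import Rotation as Ro
def st():
    o=ctrl.get_obs(); M=Ro.from_rotvec(o["orientation"]).as_matrix(); return o,M
def rel(x,y,z,yaw=None,spinfirst=False):
    "yaw: world heading of jaw axis y, deg (mod 180). prints travel mm in present tool axes, spin rad"
    o,M=st(); d=1000*(np.array([x,y,z])-o["ee_pos"])
    cur=np.degrees(np.arctan2(M[1,1],M[0,1])); sp=0
    if yaw is not None:
        s=(yaw-cur+90)%180-90; sp=-np.radians(s)   # tool x is down
        if spinfirst: M=M@Ro.from_rotvec([sp,0,0]).as_matrix()
    print("t %.2f pos"%o["clock"],np.round(o["ee_pos"]*1000,1),"yaw %.1f"%cur,"q6 %.2f"%o["joints"][5],"tilt",np.round(M[:,0],3),"grip %.1f"%(o["grip_width"]*1000),"F",np.round(o["force"],1))
    print(" -> travel",np.round(M.T@d,1),"spin %.3f (alt %.3f)"%(sp,sp-np.sign(sp)*np.pi))
E
python3 -c "
from h import *
rel(.6024,-.30,.2,2.6)
rel(.6024,-.30,.2,2.6,True)
print(np.round(st()[1],3))"
```

```text
t 0.15 pos [246.6 574.1 200.1] yaw 66.7 q6 -0.11 tilt [-0.    -0.001 -1.   ] grip 85.6 F [-0.4  0.9 -0.5]
 -> travel [ 6.000e-01 -6.626e+02  6.720e+02] spin 1.120 (alt -2.022)
t 0.15 pos [246.6 574.1 200.1] yaw 66.7 q6 -0.11 tilt [-0.    -0.001 -1.   ] grip 85.6 F [-0.4  0.9 -0.5]
 -> travel [6.000e-01 3.158e+02 8.893e+02] spin 1.120 (alt -2.022)
[[-0.     0.395  0.919]
 [-0.001  0.919 -0.395]
 [-1.    -0.001 -0.   ]]
```

```bash
python3 -m jog '{"hand":[0,0,0,0,0,0,0,0,0,0,0,0,0,0,0,0,0,0,0,0],"travel":[[0,-10,20],[0,-25,35],[0,-30,40],[0,-30,40],[0,-30,40],[0,-30,35],[0,-30,30],[0,-30,30],[0,-30,30],[0,-30,30],[0,-30,30],[0,-30,30],[0,-30,30],[0,-30,30],[0,-30,30],[0,-30,30],[0,-30,30],[0,-30,30],[0,-30,30],[0,-30,20]],"spin":[0,0,0,0,0,0,0,0,0,0,0,0,0,0,0,0,0,0,0,0]}' 40; python3 -c "
from h import *
rel(.6024,-.30,.2,2.6)"
```

```text
clock: 2.15
ee_pos: [0.5901, -0.2008, 0.2001]
orientation: [0.319, 1.547, -0.318]
force: [-0.6, -0.4, -0.1]
grip_width: 0.0853
t 2.15 pos [ 590.1 -200.8  200.1] yaw 66.7 q6 -1.60 tilt [-0.  0. -1.] grip 85.3 F [-0.6 -0.4 -0.1]
 -> travel [  0.  -86.2  50.5] spin 1.119 (alt -2.022)
```

```bash
python3 -m jog '{"hand":[0,0,0,0,0,0.3,0.5,0.5,0.5,0.5,0.5,0.5],"travel":[[0,-30,20],[0,-30,20],[0,-26,10],[0,0,0],[0,0,0],[0,0,0],[0,0,0],[0,0,0],[0,0,0],[0,0,0],[0,0,0],[0,0,0]],"spin":[0,0,0,0.14,0.14,0.14,0.14,0.14,0.14,0.14,0.14,0]}' 40; python3 -c "
from h import *
rel(.6024,-.30,.2,2.6)
c=ctrl.calibration('wrist'); im=ctrl.camera('wrist'); cv2.imwrite('pics/w1.png',im)
import json;json.dump({k:np.array(v).tolist() for k,v in c.items()},open('w1.json','w'))"
```

```text
clock: 3.35
ee_pos: [0.6013, -0.2975, 0.2002]
orientation: [1.178, 1.23, -1.178]
force: [-0.2, 0.8, -1.0]
grip_width: 0.0427
t 3.35 pos [ 601.3 -297.5  200.2] yaw 2.5 q6 -0.60 tilt [-0.  0. -1.] grip 42.7 F [-0.2  0.8 -1. ]
 -> travel [0.2 1.  2.6] spin -0.002 (alt 3.139)
```

View pics/w1.png

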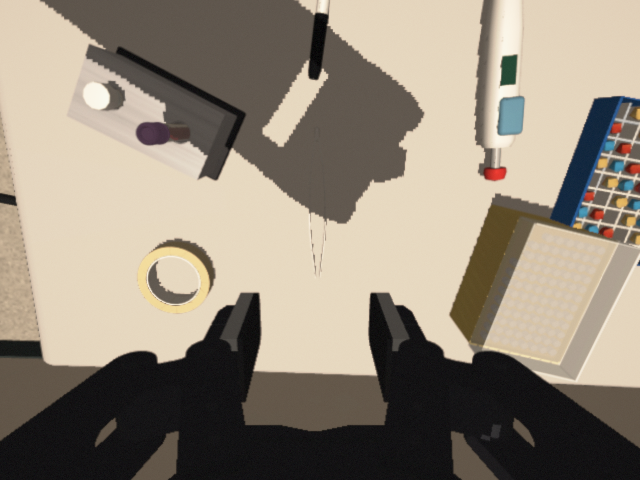

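The wrist view shows forceps from (318,128) to (318,275), tape at about (175,277), the purple tube cap at (150,133), and the white vial cap at (97,95). I'll measure all of them in this view.

```bash
python3 - <<'E'
from h import *
import json
c=json.load(open('w1.json')); im=cv2.imread('pics/w1.png')
hsv=cv2.cvtColor(im,cv2.COLOR_BGR2HSV)
a=onz(c,318,128,.0045);b=onz(c,318,275,.0045);print("forceps",a*1e3,b*1e3,(a+b)/2*1e3,np.linalg.norm(a-b)*1e3,np.degrees(np.arctan2(*(a-b)[1::-1])))
m=cv2.inRange(hsv,(18,70,150),(32,255,255)); m[:, :120]=0;m[:,230:]=0;m[:225]=0;m[330:]=0
pts=cv2.findNonZero(m); (e,ax,an)=cv2.fitEllipse(cv2.convexHull(pts)); print(e,ax)
print("tape top",onz(c,*e,.019)*1e3, [np.linalg.norm(onz(c,e[0]-ax[0]/2,e[1],.019)-onz(c,e[0]+ax[0]/2,e[1],.019))*1e3])
cv2.imwrite("pics/w1z.png",zoom(im,50,40,250,190,4)); cv2.imwrite("pics/w1f.png",cv2.convertScaleAbs(zoom(im,270,110,370,290,3),alpha=1.3))
E
```

```text
forceps [ 601.52541316 -227.75024575    4.5       ] [ 607.89713772 -369.37820279    4.5       ] [ 604.71127544 -298.56422427    4.5       ] 141.77121389576956 92.57595269807692
(172.9955596923828, 279.49658203125) (65.09129333496094, 73.70450592041016)
tape top [ 467.90965038 -374.2375772    19.        ] [np.float64(62.38409916206703)]
```

View pics/w1z.png

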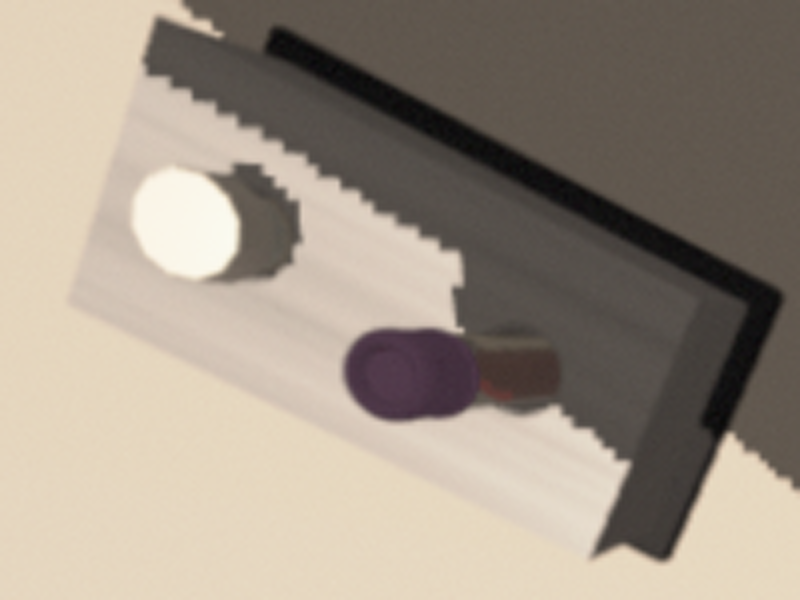

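View pics/w1f.png

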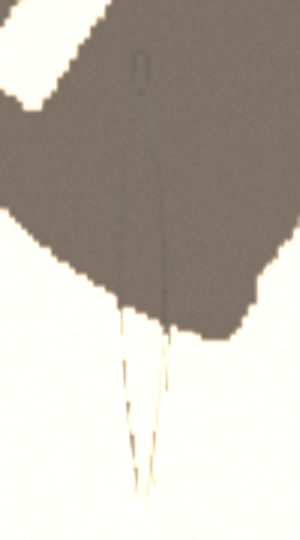

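```bash
python3 - <<'E'
from h import *
import json
c=json.load(open('w1.json'))
Z=lambda x,y:((x+.5)/4-.5+50,(y+.5)/4-.5+40)
print("tube",onz(c,*Z(392,374),.119)*1e3,"vial",onz(c,*Z(187,223),.078)*1e3)
q=[onz(c,*Z(*p),.056)*1e3 for p in((157,17),(70,302),(592,557),(697,295))]
print(np.round(q,1), np.round(sum(q)/4,1))
rel(.6035,-.299,.003,2.6)
E
```

```text
tube [ 494.9036061  -234.89559614  119.        ] vial [ 444.81152547 -212.63681745   78.        ]
[[ 432.4 -176.9   56. ]
 [ 409.7 -227.    56. ]
 [ 506.3 -270.9   56. ]
 [ 528.5 -219.9   56. ]] [ 469.2 -223.7   56. ]
t 3.40 pos [ 601.3 -297.5  200.2] yaw 2.7 q6 -0.61 tilt [-0.  0. -1.] grip 42.8 F [-0.1  0.3 -0.3]
 -> travel [197.2   2.2   1.7] spin 0.003 (alt -3.139)
```

```bash
python3 -m jog '{"hand":[0.5,0.5,0.5,0.5,0.5,0.5,0.5,0.5,0.5,0.5,0.6,0.7,0.8,1,1,1,1,1,1],"travel":[[30,2,2],[40,0,0],[40,0,0],[40,0,0],[25,0,0],[12,0,0],[7,0,0],[3,0,0],[0,0,0],[0,0,0],[0,0,0],[0,0,0],[0,0,0],[0,0,0],[0,0,0],[0,0,0],[0,0,0],[0,0,0],[0,0,0]],"spin":[0,0,0,0,0,0,0,0,0,0,0,0,0,0,0,0,0,0,0]}' 40; python3 -c "
from h import *
rel(.6035,-.299,.003,2.6)"
```

```text
clock: 5.3
ee_pos: [0.6035, -0.2994, 0.0035]
orientation: [1.176, 1.23, -1.176]
force: [0.1, 1.3, 0.4]
grip_width: 0.0001
t 5.30 pos [ 603.5 -299.4    3.5] yaw 2.6 q6 -0.60 tilt [ 0.  0. -1.] grip 0.1 F [0.1 1.3 0.4]
 -> travel [ 0.5  0.1 -0.4] spin -0.000 (alt 3.141)
```

```bash
python3 -c "
from h import *
im=ctrl.camera('wrist'); cv2.imwrite('pics/w2.png',im)
s=ctrl.camera('side'); cv2.imwrite('pics/s2.png',zoom(s,300,260,460,400,5))"
```

```text
(no output)
```

View pics/w2.png

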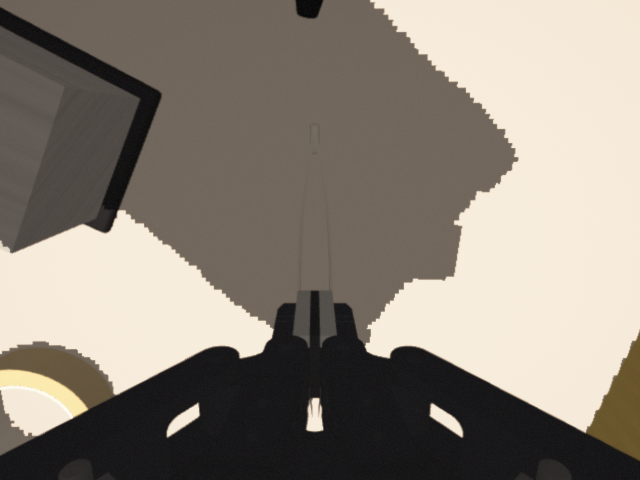

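View pics/s2.png

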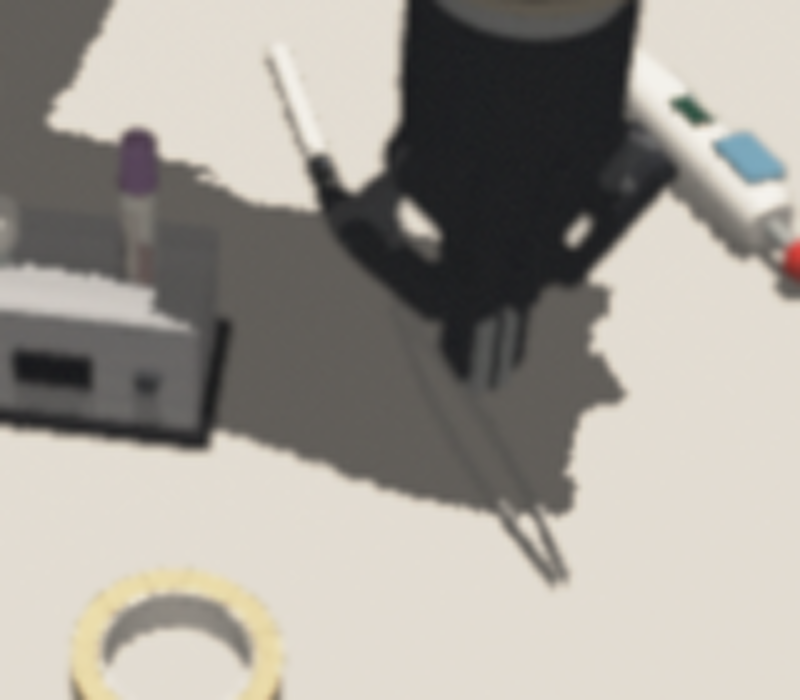

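```bash
python3 -c "
from h import *
o,M=st();s=ctrl.calibration('side')
for z in (0,.0035,.01,.015,.02,.03):
  X=o['ee_pos'].copy();X[2]=z;p=proj(s,X);w=proj(ctrl.calibration('wrist'),X);print(z,np.round((p-[300,260])*5,0),np.round(w,0))
"
```

```text
0 [468. 436.] [314. 281.]
0.0035 [469. 429.] [314. 283.]
0.01 [470. 417.] [314. 289.]
0.015 [471. 407.] [314. 293.]
0.02 [472. 397.] [314. 298.]
0.03 [475. 378.] [314. 308.]
```

```bash
python3 -c "
from h import *
o,M=st();s=ctrl.calibration('side');c=ctrl.calibration('wrist')
print(M)
for dx in (0,-.01,-.015,-.019,-.025):
 for dz in (-.011,.011):
  X=o['ee_pos']+M@[dx,0,dz];p=proj(s,X);w=proj(c,X);print(dx,dz,np.round((p-[300,260])*5,0),np.round(w,0))
print(-np.array(c['R']).T@np.array(c['t']))
im=cv2.imread('pics/w2.png');cv2.imwrite('pics/w2z.png',zoom(im,230,240,400,440,4))
"
```

```text
[[ 1.88407973e-05  9.98985091e-01  4.50420659e-02]
 [ 7.13628344e-05  4.50420645e-02 -9.98985089e-01]
 [-9.99999997e-01  2.20360051e-05 -7.04417792e-05]]
0 -0.011 [456. 409.] [314. 261.]
0 0.011 [481. 450.] [314. 304.]
-0.01 -0.011 [458. 389.] [314. 269.]
-0.01 0.011 [484. 431.] [314. 314.]
-0.015 -0.011 [459. 380.] [314. 273.]
-0.015 0.011 [485. 421.] [314. 319.]
-0.019 -0.011 [460. 372.] [314. 276.]
-0.019 0.011 [486. 414.] [314. 324.]
-0.025 -0.011 [462. 360.] [314. 282.]
-0.025 0.011 [488. 402.] [314. 330.]
[ 0.60066333 -0.22732968  0.17734819]
```

View pics/w2z.png

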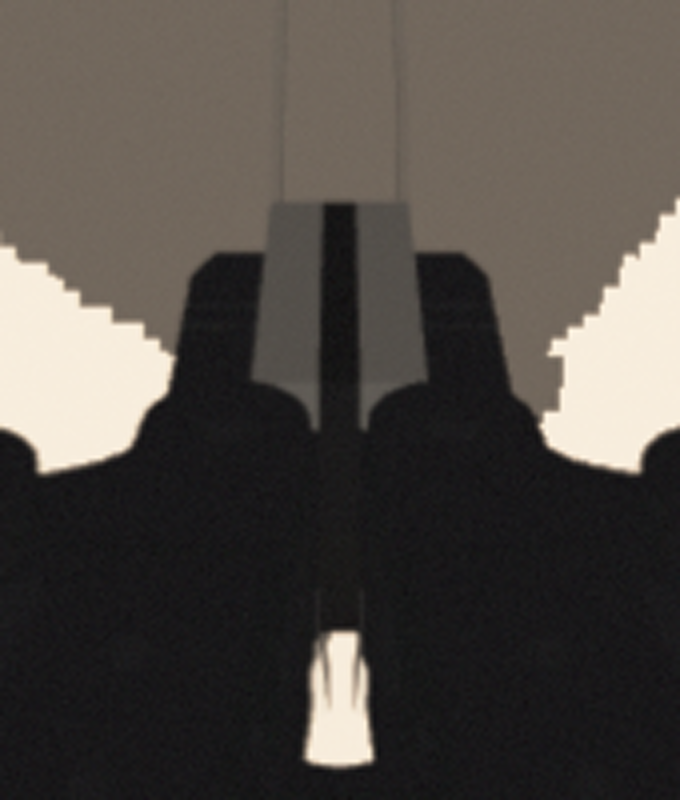

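The grip shut to 0 without the forceps. In both pictures the fingertips look about 30 mm higher than the TCP reading. I'll open the hand and check this before moving.

```bash
python3 -m jog '{"hand":[0.7,0.5,0.5,0.5,0.5],"travel":[[0,0,0],[0,0,0],[0,0,0],[0,0,0],[0,0,0]],"spin":[0,0,0,0,0]}' 40; python3 -c "
from h import *
im=ctrl.camera('wrist'); cv2.imwrite('pics/w3.png',im[180:])
s=ctrl.camera('side'); cv2.imwrite('pics/s3.png',zoom(s,340,280,440,380,6))"
```

```text
clock: 5.9
ee_pos: [0.6035, -0.2994, 0.0035]
orientation: [1.176, 1.23, -1.176]
force: [0.3, -0.2, -0.3]
grip_width: 0.0425
```

View pics/w3.png

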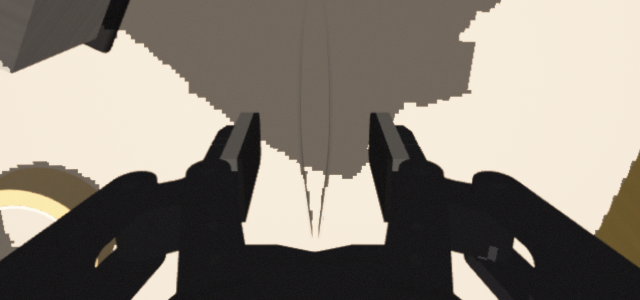

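View pics/s3.png

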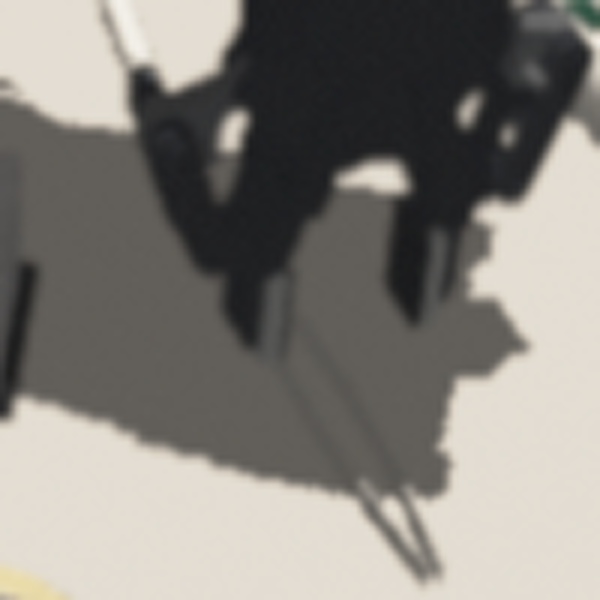

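```bash
python3 -c "
from h import *
o,M=st();c=ctrl.calibration('wrist')
for dx in (0,-.01,-.02,-.03,-.04):
  X=o['ee_pos']+M@[dx,0,-.011];print(dx,np.round(np.array(c['R'])@X+c['t'],4),np.round(proj(c,X)))
"
```

```text
0 [-0.0002  0.0099  0.1841] [314. 261.]
-0.01 [-0.0002  0.0127  0.1745] [314. 269.]
-0.02 [-0.0002  0.0155  0.1649] [314. 277.]
-0.03 [-0.0003  0.0183  0.1553] [314. 287.]
-0.04 [-0.0003  0.0211  0.1457] [314. 297.]
```

Both views put the real fingertips about 30 mm above the reported TCP. I'll lower in small steps and watch the force and the images.

```bash
python3 -m jog '{"hand":[0.5,0.5,0.5,0.5,0.5],"travel":[[2,0,0],[2,0,0],[2,0,0],[2,0,0],[0,0,0]],"spin":[0,0,0,0,0]}' 40; python3 -m jog '{"hand":[0.5,0.5,0.5],"travel":[[2,0,0],[2,0,0],[0,0,0]],"spin":[0,0,0]}' 40; python3 -c "
from h import *
im=ctrl.camera('wrist'); cv2.imwrite('pics/w4.png',im[180:])
s=ctrl.camera('side'); cv2.imwrite('pics/s4.png',zoom(s,340,280,440,380,6))"
```

```text
clock: 6.5
ee_pos: [0.6033, -0.2993, -0.0049]
orientation: [1.176, 1.231, -1.176]
force: [0.2, 0.2, 0.2]
grip_width: 0.0427
clock: 6.8
ee_pos: [0.6034, -0.2994, -0.0088]
orientation: [1.176, 1.231, -1.176]
force: [0.1, 1.4, -1.1]
grip_width: 0.0427
```

View pics/w4.png

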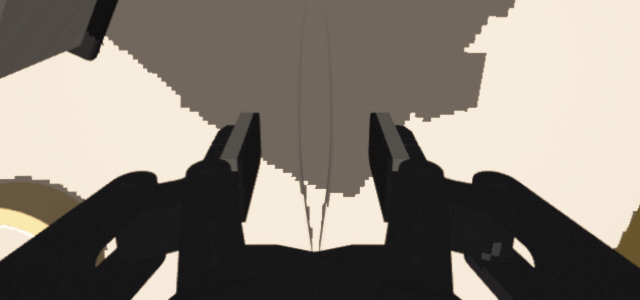

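View pics/s4.png

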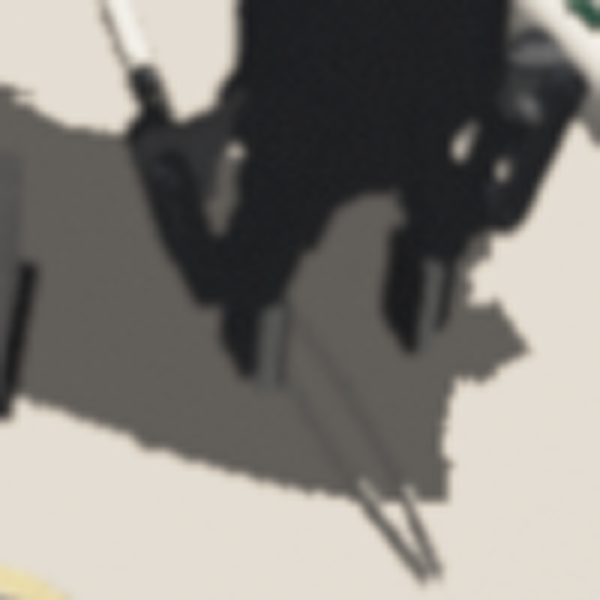

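```bash
python3 -m jog '{"hand":[0.5,0.5,0.5,0.5,0.5],"travel":[[2,0,0],[2,0,0],[2,0,0],[2,0,0],[0,0,0]],"spin":[0,0,0,0,0]}' 40; python3 -c "
from h import *
s=ctrl.camera('side'); cv2.imwrite('pics/s5.png',zoom(s,340,280,440,380,6))
im=ctrl.camera('wrist'); cv2.imwrite('pics/w5.png',zoom(im,230,240,400,440,3))"
```

```text
clock: 7.4
ee_pos: [0.6033, -0.2993, -0.0169]
orientation: [1.176, 1.231, -1.176]
force: [-0.0, 0.1, 0.3]
grip_width: 0.0427
```

View pics/s5.png

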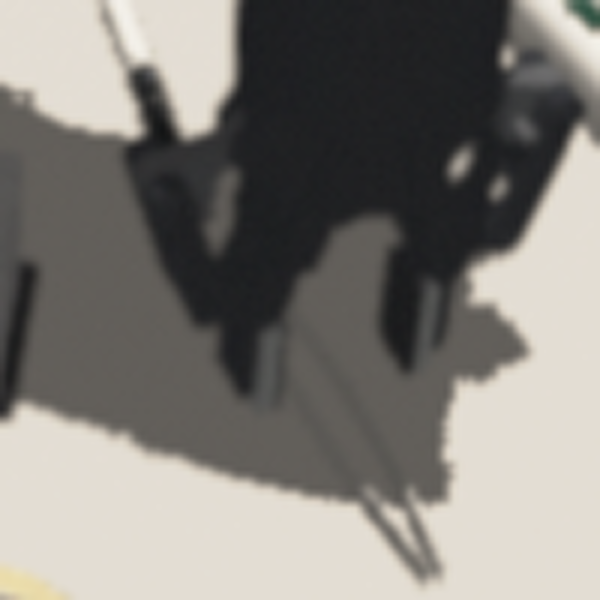

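View pics/w5.png

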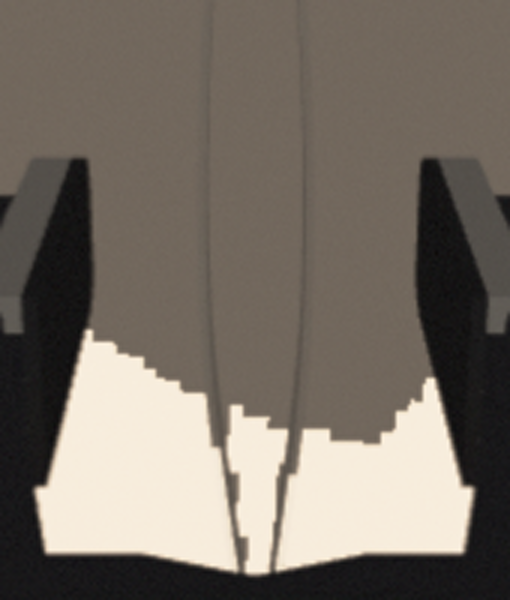

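```bash
python3 -c "
from h import *
o,M=st();s=ctrl.calibration('side')
for dx in (-.015,-.02,-.025,-.03,-.035):
  a=[ (proj(s,o['ee_pos']+M@[dx,sy,.011])-[340,280]+.5)*6 for sy in (-.021,.021)];print(dx,np.round(a,0).tolist(),o['ee_pos'][2]-dx)
"
```

```text
-0.015 [[276.0, 451.0], [401.0, 419.0]] -0.0015724000157741197
-0.02 [[277.0, 440.0], [403.0, 408.0]] 0.0034275999842258813
-0.025 [[279.0, 428.0], [405.0, 396.0]] 0.008427599984225882
-0.03 [[280.0, 417.0], [406.0, 384.0]] 0.01342759998422588
-0.035 [[281.0, 405.0], [408.0, 373.0]] 0.018427599984225884
```

```bash
python3 -m jog '{"hand":[0.5,0.5,0.5,0.5],"travel":[[3,0,0],[3,0,0],[2,0,0],[0,0,0]],"spin":[0,0,0,0]}' 40; python3 -m jog '{"hand":[0.6,0.75,0.75,0.75,0.75],"travel":[[0,0,0],[0,0,0],[0,0,0],[0,0,0],[0,0,0]],"spin":[0,0,0,0,0]}' 40;python3 -c "
from h import *
s=ctrl.camera('side'); cv2.imwrite('pics/s6.png',zoom(s,340,280,440,380,6))"
```

```text
clock: 7.9
ee_pos: [0.6033, -0.2993, -0.025]
orientation: [1.176, 1.231, -1.176]
force: [-0.5, -0.0, -0.6]
grip_width: 0.0426
clock: 8.4
ee_pos: [0.6035, -0.2994, -0.0245]
orientation: [1.176, 1.23, -1.176]
force: [-0.5, -0.1, 0.0]
grip_width: 0.0213
```

View pics/s6.png

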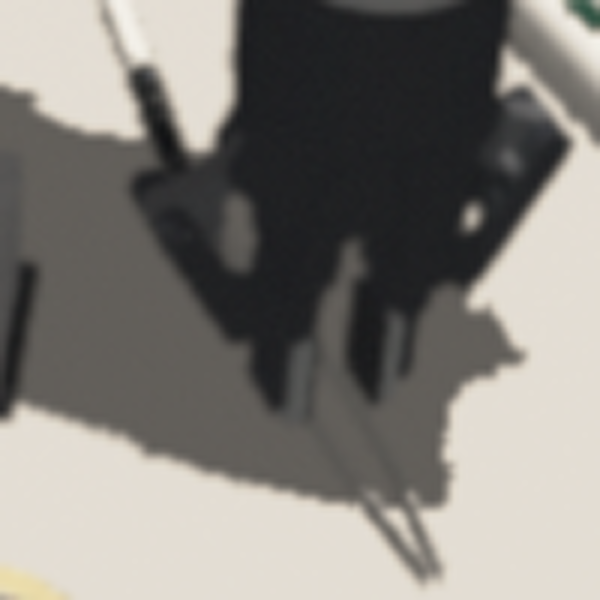

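```bash
python3 -c "
from h import *
o,M=st();s=ctrl.calibration('side')
for dx in (-.02,-.025,-.03,-.035):
  a=[ (proj(s,o['ee_pos']+M@[dx,sy,.011])-[340,280]+.5)*6 for sy in (-.0106,.0106)];print(dx,np.round(a,0).tolist(),o['ee_pos'][2]-dx)
"; python3 -m jog '{"hand":[0.75,0.75,0.75],"travel":[[2,0,0],[2,0,0],[0,0,0]],"spin":[0,0,0]}' 40
```

```text
-0.02 [[307.0, 450.0], [370.0, 433.0]] -0.004461227676301308
-0.025 [[308.0, 438.0], [372.0, 422.0]] 0.0005387723236986927
-0.03 [[309.0, 427.0], [373.0, 411.0]] 0.00553877232369869
-0.035 [[311.0, 415.0], [375.0, 399.0]] 0.010538772323698695
clock: 8.75
ee_pos: [0.6033, -0.2993, -0.029]
orientation: [1.176, 1.231, -1.176]
force: [0.0, 0.1, 0.4]
grip_width: 0.0215
```

```bash
python3 -m jog '{"hand":[0.8,0.9,1,1,1,1],"travel":[[0,0,0],[0,0,0],[0,0,0],[0,0,0],[0,0,0],[0,0,0]],"spin":[0,0,0,0,0,0]}' 40
```

```text
clock: 9.35
ee_pos: [0.6035, -0.2995, -0.0285]
orientation: [1.176, 1.23, -1.176]
force: [0.0, -0.3, -0.1]
grip_width: 0.0145
```

```bash
python3 -m jog '{"hand":[1,1,1,1,1,1,1],"travel":[[-10,0,0],[-25,0,0],[-35,0,0],[-35,0,0],[-30,0,0],[-15,0,0],[0,0,0]],"spin":[0,0,0,0,0,0,0]}' 40; python3 -c "
from h import *
rel(.51,.1465,.12,96.1)
s=ctrl.camera('side'); cv2.imwrite('pics/s7.png',s)"
```

```text
clock: 10.05
ee_pos: [0.6041, -0.2999, 0.1238]
orientation: [1.176, 1.226, -1.175]
force: [-0.5, 0.7, -0.8]
grip_width: 0.0144
t 10.05 pos [ 604.1 -299.9  123.8] yaw 2.6 q6 -0.60 tilt [ 0.003 -0.002 -1.   ] grip 14.4 F [-0.5  0.7 -0.8]
 -> travel [   2.6  -74.  -450.1] spin 1.509 (alt -1.632)
```

View pics/s7.png

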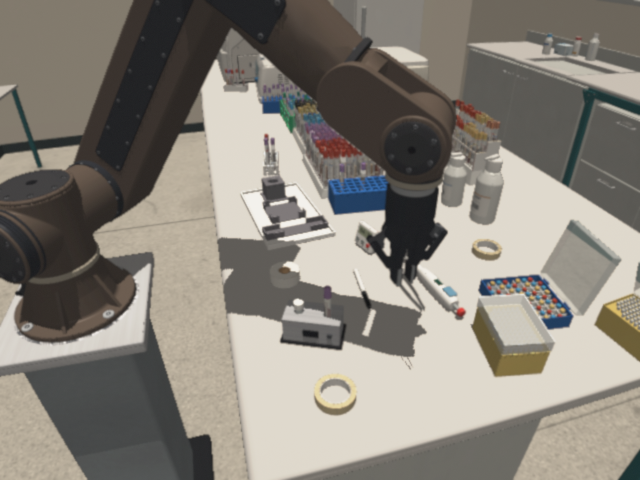

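The forceps are held and lifted clear. I'll carry them over to the trough.

```bash
python3 -m jog '{"hand":[1,1,1,1,1,1,1,1,1,1,1,1,1,1,1,1],"travel":[[0,-2,-15],[0,-5,-30],[0,-6,-35],[0,-6,-35],[0,-6,-35],[0,-6,-35],[0,-6,-35],[0,-6,-35],[0,-6,-35],[0,-6,-35],[0,-6,-35],[0,-6,-35],[0,-5,-30],[0,-2,-15],[0,0,-10],[0,0,0]],"spin":[0,0,0,0,0,0,0,0,0,0,0,0,0,0,0,0]}' 40; python3 -m jog '{"hand":[1,1,1,1,1,1,1,1,1,1,1,1,1],"travel":[[0,0,0],[0,0,0],[0,0,0],[0,0,0],[0,0,0],[0,0,0],[0,0,0],[0,0,0],[0,0,0],[0,0,0],[0,0,0],[0,0,0],[0,0,0]],"spin":[0.07,0.13,0.14,0.14,0.14,0.14,0.14,0.14,0.14,0.14,0.13,0.059,0]}' 40; python3 -c "
from h import *
rel(.51,.1465,.12,96.1)
s=ctrl.camera('top'); cv2.imwrite('pics/t8.png',zoom(s,150,180,310,310,5))
s=ctrl.camera('wrist'); cv2.imwrite('pics/w8.png',s)"
```

```text
clock: 11.7
ee_pos: [0.5089, 0.1474, 0.1209]
orientation: [1.175, 1.231, -1.176]
force: [0.0, -0.7, -0.2]
grip_width: 0.0146
clock: 13.0
ee_pos: [0.5095, 0.1457, 0.1212]
orientation: [2.167, 0.113, -2.168]
force: [0.0, 0.1, 0.3]
grip_width: 0.0142
t 13.00 pos [509.5 145.7 121.2] yaw -84.0 q6 1.62 tilt [-0. -0. -1.] grip 14.2 F [0.  0.1 0.3]
 -> travel [ 1.2 -0.8 -0.6] spin -0.002 (alt 3.140)
```

View pics/w8.png

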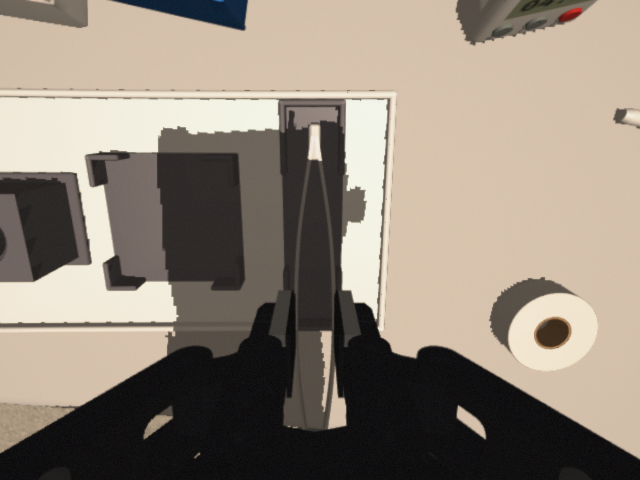

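View pics/t8.png

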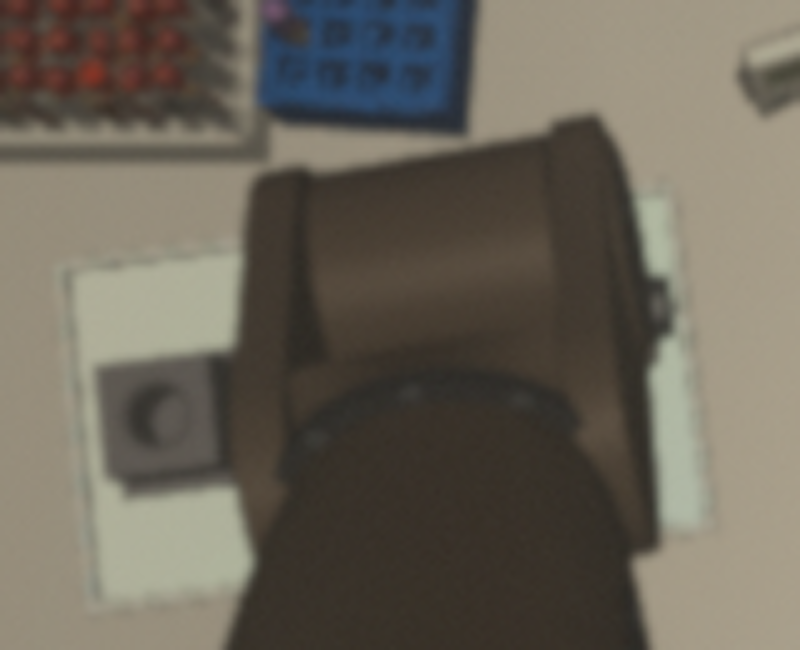

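The wrist view shows the forceps parallel to the trough, whose far corners are at (280,103) and (344,103). I'll use this view to check the trough and bay positions.

```bash
python3 -c "
from h import *
c=ctrl.calibration('wrist')
a=onz(c,280,102,.024)*1e3;b=onz(c,345,102,.024)*1e3;print(a,b,(a+b)/2, np.linalg.norm(a-b))
print('expected end',.5103+.084*np.cos(np.radians(6)),.1466+.084*np.sin(np.radians(6)))
q=[onz(c,*p,.027)*1e3 for p in((88,155),(237,153),(242,288),(106,288))];print(np.round(q,1),sum(q)/4)
t=onz(c,314,126,.155);print(t)
print('forceps far end offset from tcp',t-st()[0]['ee_pos'])
"

```

```text
[592.13294961 178.25588522  24.        ] [596.64913965 136.30814171  24.        ] [594.39104463 157.28201347  24.        ] 42.190154755686784
expected end 0.593839839210935 0.1553803909144829
[[544.8 301.3  27. ]
 [557.1 203.8  27. ]
 [460.3 195.2  27. ]
 [450.  293.6  27. ]] [503.05421039 248.48657223  27.        ]
[0.58017992 0.15467891 0.155     ]
forceps far end offset from tcp [0.07075573 0.00868065 0.03369296]
```

```bash
python3 -m jog '{"hand":[1,1,1,1,1,1,1,1,1,1],"travel":[[15,-1.5,-1],[30,0,0],[30,0,0],[25,0,0],[15,0,0],[10,0,0],[8,0,0],[4,0,0],[2,0,0],[0,0,0]],"spin":[0,0,0,0,0,0,0,0,0,0]}' 40; python3 -c "
from h import *
rel(.5105,.1475,-.0195,96.1)
s=ctrl.camera('side'); cv2.imwrite('pics/s9.png',zoom(s,220,160,350,260,6))"
```

```text
clock: 14.1
ee_pos: [0.5103, 0.1484, -0.0172]
orientation: [2.167, 0.116, -2.166]
force: [0.3, 0.1, -0.1]
grip_width: 0.0147
t 14.10 pos [510.3 148.4 -17.2] yaw -83.9 q6 1.62 tilt [ 0.001  0.    -1.   ] grip 14.7 F [ 0.3  0.1 -0.1]
 -> travel [ 2.3  0.9 -0.1] spin 0.001 (alt -3.141)
```

View pics/s9.png

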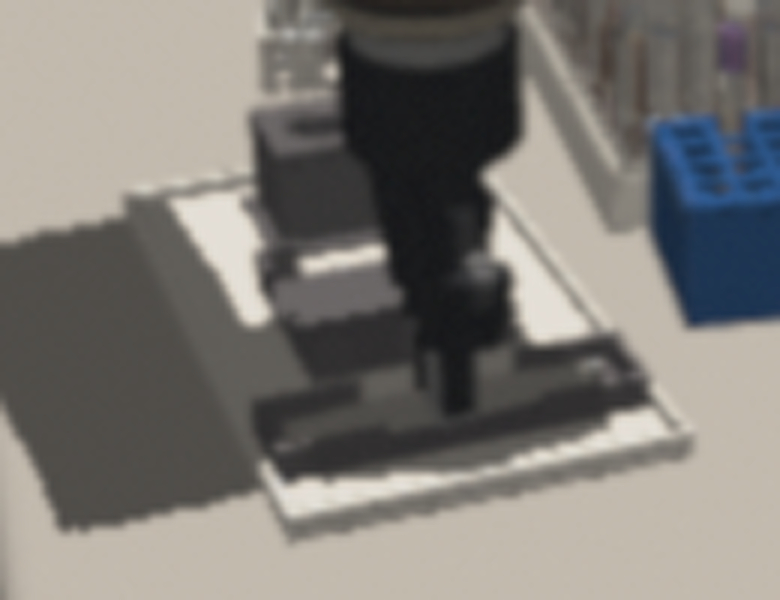

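```bash
python3 -m jog '{"hand":[1,1,0.8,0.7,0.65,0.6,0.6,0.6],"travel":[[1.5,0,0],[0,0,0],[0,0,0],[0,0,0],[0,0,0],[0,0,0],[0,0,0],[0,0,0]],"spin":[0,0,0,0,0,0,0,0]}' 40;  python3 -m jog '{"hand":[0.6,0.6,0.6,0.6,0.6,0.6,0.6],"travel":[[-10,0,0],[-25,0,0],[-35,0,0],[-40,0,0],[-40,0,0],[-30,0,0],[0,0,0]],"spin":[0,0,0,0,0,0,0]}' 40; python3 -c "
from h import *
c=ctrl.calibration('wrist')
s=ctrl.camera('wrist'); cv2.imwrite('pics/w10.png',s)
rel(.468-.029,-.375,.15,6.1)
rel(.468-.029,-.375,.15,6.1,True)"
```

```text
clock: 14.95
ee_pos: [0.5101, 0.1484, -0.019]
orientation: [2.167, 0.116, -2.167]
force: [-0.0, -0.6, 0.5]
grip_width: 0.0343
clock: 15.65
ee_pos: [0.5116, 0.1487, 0.1656]
orientation: [2.175, 0.117, -2.159]
force: [-0.0, -0.2, -0.8]
grip_width: 0.0341
t 15.70 pos [510.7 148.5 163.4] yaw -83.9 q6 1.62 tilt [ 0.004  0.001 -1.   ] grip 34.2 F [0.3 0.2 0.3]
 -> travel [ 12.7 512.9 127.2] spin -1.570 (alt 1.571)
t 15.70 pos [510.7 148.5 163.4] yaw -83.9 q6 1.62 tilt [ 0.004  0.001 -1.   ] grip 34.2 F [0.3 0.2 0.3]
 -> travel [  12.7 -127.   512.9] spin -1.570 (alt 1.571)
```

View pics/w10.png

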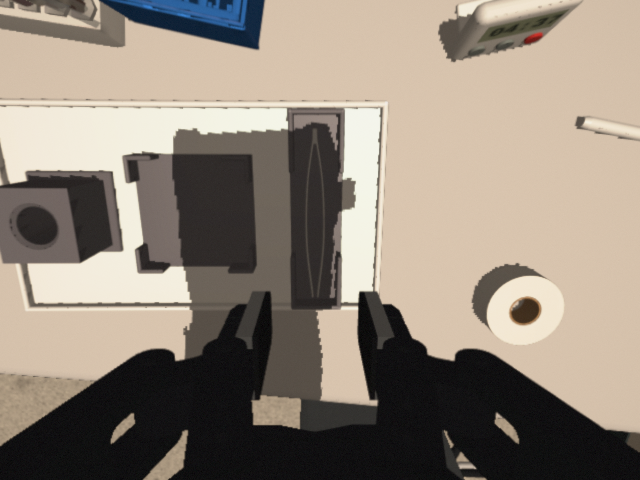

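```bash
python3 -m jog '{"hand":[0.6,0.6,0.6,0.6,0.6,0.6,0.6,0.6,0.6,0.6,0.6,0.6,0.6,0.6,0.6,0.6],"travel":[[0,20,5],[0,35,9],[0,36,9],[0,36,9],[0,36,9],[0,36,9],[0,36,9],[0,36,9],[0,36,9],[0,36,9],[0,36,9],[0,36,9],[0,36,9],[0,35,9],[0,20,5],[0,7,0]],"spin":[0,0,0,0,0,0,0,0,0,0,0,0,0,0,0,0]}' 40; python3 -m jog '{"hand":[0.6,0.6,0.6,0.6,0.6,0.6,0.6,0.6,0.6,0.6,0.6,0.6,0.6],"travel":[[0,0,0],[0,0,0],[0,0,0],[0,0,0],[0,0,0],[0,0,0],[0,0,0],[0,0,0],[0,0,0],[0,0,0],[0,0,0],[0,0,0],[0,0,0]],"spin":[-0.1,-0.14,-0.14,-0.14,-0.14,-0.14,-0.14,-0.14,-0.14,-0.14,-0.14,-0.07,0]}' 40; python3 -c "
from h import *
rel(.4392,-.3781,-.026,6.1)
c=ctrl.calibration('wrist')
s=ctrl.camera('wrist'); cv2.imwrite('pics/w11.png',s)
import json;json.dump({k:np.array(v).tolist() for k,v in c.items()},open('w11.json','w'))"
```

```text
clock: 17.3
ee_pos: [0.4378, -0.3764, 0.16]
orientation: [2.167, 0.115, -2.169]
force: [0.1, -0.3, -0.5]
grip_width: 0.0342
clock: 18.6
ee_pos: [0.4388, -0.3739, 0.1607]
orientation: [1.13, 1.259, -1.129]
force: [0.1, 0.1, 0.3]
grip_width: 0.0339
t 18.60 pos [ 438.8 -373.9  160.7] yaw 6.2 q6 -0.93 tilt [-0.001  0.001 -1.   ] grip 33.9 F [0.1 0.1 0.3]
 -> travel [186.7  -0.    4.4] spin 0.001 (alt -3.140)
```

View pics/w11.png

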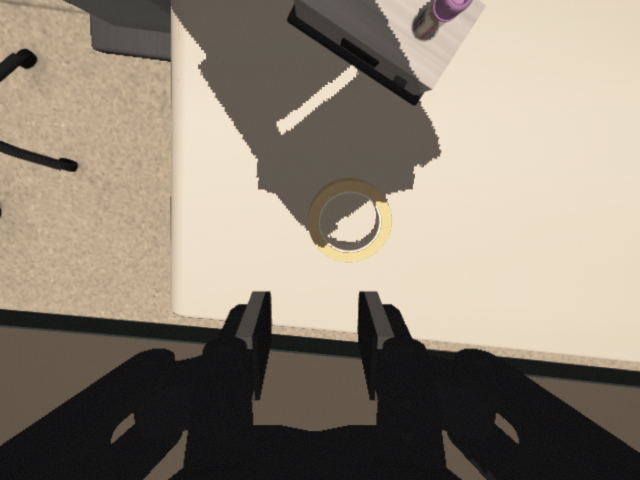

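```bash
python3 -c "
from h import *
import json
c=json.load(open('w11.json'));im=cv2.imread('pics/w11.png');h=cv2.cvtColor(im,cv2.COLOR_BGR2HSV)
m=cv2.inRange(h,(18,70,60),(34,255,255));m[:170]=0;m[275:]=0;m[:,:290]=0;m[:,405:]=0
e=cv2.fitEllipse(cv2.convexHull(cv2.findNonZero(m)));print(e)
for z in (.015,.019):print(onz(c,*e[0],z)*1e3)
l=onz(c,308,221,.019);r=onz(c,392,221,.019);print(l,r,(l+r)/2)
"
```

```text
((349.0247497558594, 219.6610870361328), (83.39430236816406, 83.45426940917969), 173.7684326171875)
[ 467.94501759 -373.95596687   15.        ]
[ 467.49079956 -373.058561     19.        ]
[ 0.43404803 -0.37780935  0.019     ] [ 0.50276245 -0.37039612  0.019     ] [ 0.46840524 -0.37410273  0.019     ]
```

```bash
python3 -m jog '{"hand":[0.6,0.6,0.6,0.6,0.6,0.6,0.6,0.6,0.6,0.6,0.75,0.9,1,1,1,1,1],"travel":[[20,0,3.5],[35,0,0],[35,0,0],[35,0,0],[25,0,0],[15,0,0],[10,0,0],[6,0,0],[4,0,0],[0,0,0],[0,0,0],[0,0,0],[0,0,0],[0,0,0],[0,0,0],[0,0,0],[0,0,0]],"spin":[0,0,0,0,0,0,0,0,0,0,0,0,0,0,0,0,0]}' 40; python3 -c "
from h import *
rel(.4392,-.3781,-.026,6.1)
s=ctrl.camera('side'); cv2.imwrite('pics/s12.png',zoom(s,270,300,420,430,5))"
```

```text
clock: 20.35
ee_pos: [0.439, -0.3789, -0.0234]
orientation: [1.131, 1.257, -1.131]
force: [-1.9, 0.1, 7.0]
grip_width: 0.0089
t 20.35 pos [ 439.  -378.9  -23.4] yaw 6.1 q6 -0.93 tilt [ 0.001 -0.    -1.   ] grip 8.9 F [-1.9  0.1  7. ]
 -> travel [ 2.6  0.3 -0.8] spin -0.001 (alt 3.141)
```

View pics/s12.png

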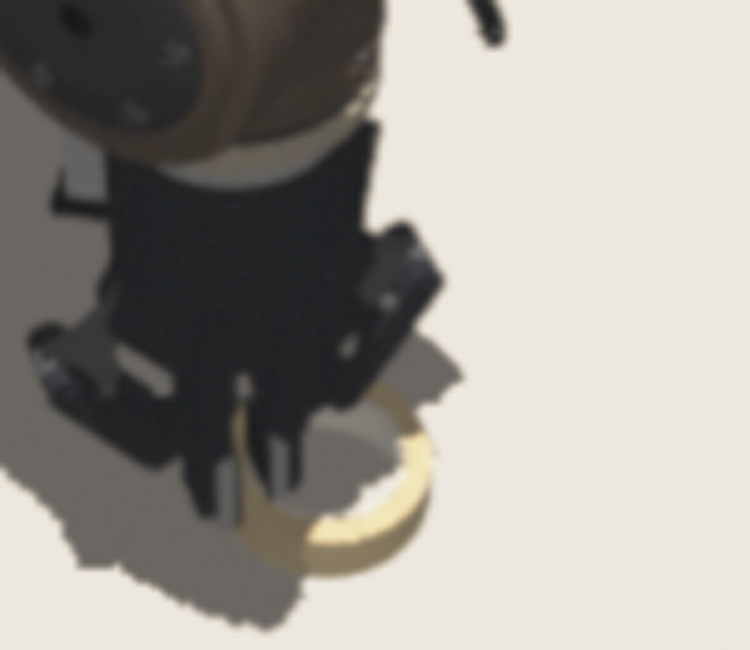

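```bash
python3 -m jog '{"hand":[1,1,1,1,1,1,1,1],"travel":[[-10,0,0],[-25,0,0],[-35,0,0],[-35,0,0],[-30,0,0],[-15,0,0],[0,0,0],[0,0,0]],"spin":[0,0,0,0,0,0,0,0]}' 60; python3 -c "
from h import *
rel(.4722,.2444,.127,6.1)
s=ctrl.camera('side'); cv2.imwrite('pics/s13.png',zoom(s,270,240,420,370,5))
s=ctrl.camera('wrist'); cv2.imwrite('pics/w13.png',s)"
```

```text
clock: 21.2
ee_pos: [0.4387, -0.3785, 0.1259]
orientation: [1.131, 1.257, -1.131]
force: [0.2, 0.0, -0.5]
grip_width: 0.0082
t 21.20 pos [ 438.7 -378.5  125.9] yaw 6.1 q6 -0.93 tilt [ 0.  0. -1.] grip 8.2 F [ 0.2  0.  -0.5]
 -> travel [  -1.1   99.2 -615.9] spin -0.000 (alt 3.141)
```

View pics/s13.png

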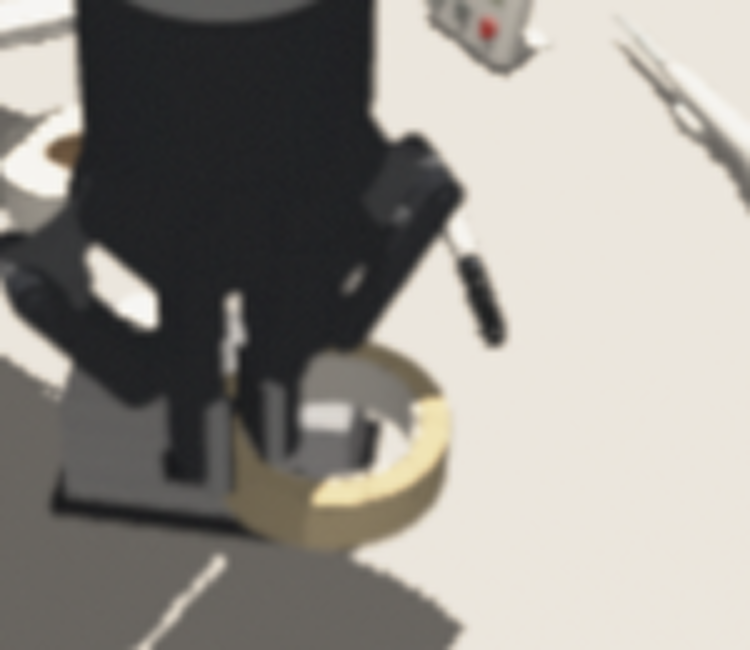

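View pics/w13.png

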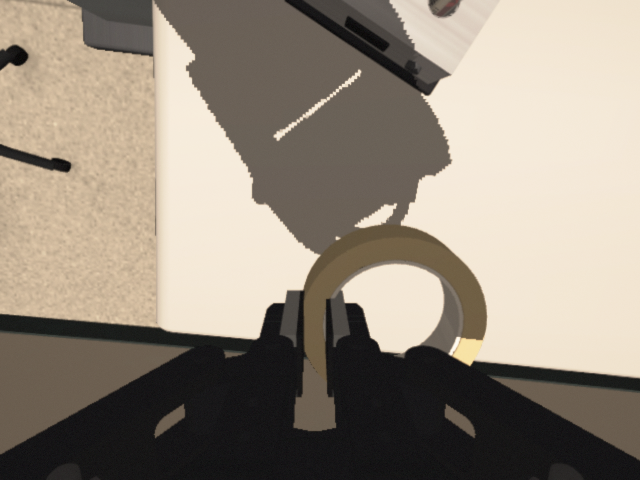

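```bash
python3 -m jog '{"hand":[1,1,1,1,1,1,1,1,1,1,1,1,1,1,1,1,1,1,1,1],"travel":[[-10,2,-10],[-10,8,-22],[-5,9,-32],[0,9,-35],[0,9,-35],[0,9,-35],[0,9,-35],[0,6,-35],[0,6,-35],[0,6,-35],[0,6,-35],[0,5,-35],[0,5,-35],[0,3,-35],[0,3,-35],[0,2,-35],[0,2,-32],[0,0,-22],[0,0,-12],[0,0,0]],"spin":[0,0,0,0,0,0,0,0,0,0,0,0,0,0,0,0,0,0,0,0]}' 60; python3 -c "
from h import *
rel(.4722,.2444,.127,6.1)
s=ctrl.camera('wrist'); cv2.imwrite('pics/w14.png',s)
s=ctrl.camera('side'); cv2.imwrite('pics/s14.png',zoom(s,190,100,350,250,5))"
```

```text
clock: 23.3
ee_pos: [0.4749, 0.2145, 0.1509]
orientation: [1.129, 1.259, -1.13]
force: [0.2, -0.2, -0.8]
grip_width: 0.0083
t 23.30 pos [474.9 214.5 150.9] yaw 6.2 q6 0.19 tilt [-0. -0. -1.] grip 8.3 F [ 0.2 -0.2 -0.8]
 -> travel [ 23.9   0.6 -30. ] spin 0.001 (alt -3.140)
```

View pics/w14.png

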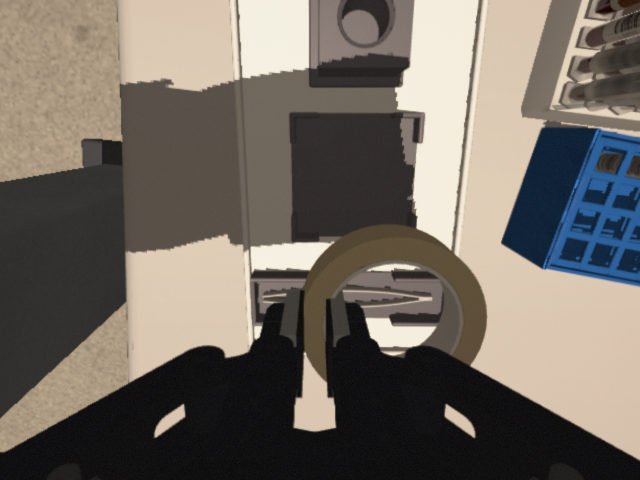

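View pics/s14.png

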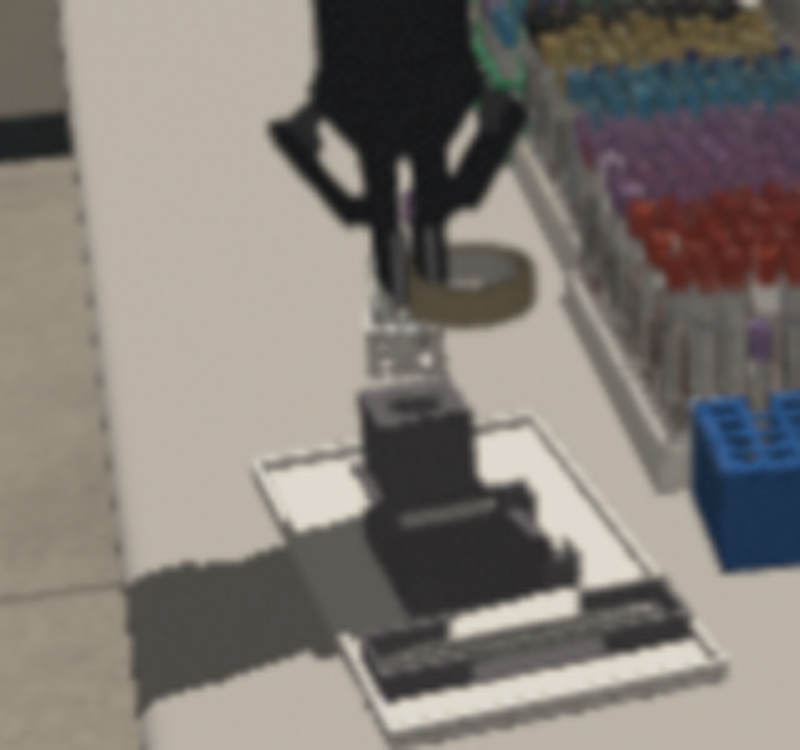

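```bash
python3 -c "
from h import *
c=ctrl.calibration('wrist')
q=[onz(c,*p,.027)*1e3 for p in((290,113),(423,113),(291,241))];print(np.round(q,1),'centre',(q[1]+q[2])/2)
u=np.array([np.cos(np.radians(6.1)),np.sin(np.radians(6.1)),0]);print('left+49',(q[0]+q[2])/2+49*u)
print('well',onz(c,366,18,.06)*1e3)
l=onz(c,305,310,.165)*1e3;r=onz(c,487,310,.165)*1e3;print(l,r,(l+r)/2-st()[0]['ee_pos']*1e3,np.linalg.norm(l-r))
"
```

```text
[[449.4 291.1  27. ]
 [544.3 301.   27. ]
 [458.6 195.6  27. ]] centre [501.48177807 248.30093234  27.        ]
left+49 [502.76189218 248.56654108  27.        ]
well [492.00965968 348.5364226   60.        ]
[472.11637496 205.67381147 165.        ] [552.31468117 214.42098924 165.        ] [36.99222201 -2.96488617 14.08132719] 80.6739204291944
```

```bash
python3 -c "
from h import *
c=ctrl.calibration('wrist')
for v in (310,):
  l=onz(c,305,v,.193)*1e3;r=onz(c,487,v,.193)*1e3;print((l+r)/2-st()[0]['ee_pos']*1e3,np.linalg.norm(l-r))
print((onz(c,395,225,.193)-st()[0]['ee_pos'])*1e3)
rel(.4722,.245,-.013,6.1)
"
```

```text
[29.27329398 10.13792657 42.08132719] 66.53920533815578
[23.86212373 41.86317701 42.08132719]
t 23.40 pos [475.2 213.  150.9] yaw 6.1 q6 0.19 tilt [-0. -0. -1.] grip 8.3 F [-0.3  0.3 -0.2]
 -> travel [163.9   0.5 -32.2] spin -0.000 (alt 3.141)
```

```bash
python3 -m jog '{"hand":[1,1,1,1,1,1,1,1,1,1,1,1],"travel":[[0,1,-15],[0,0,-14],[0,0,0],[20,0,0],[35,0,0],[35,0,0],[30,0,0],[20,0,0],[10,0,0],[8,0,0],[5,0,0],[0,0,0]],"spin":[0,0,0,0,0,0,0,0,0,0,0,0]}' 60; python3 -c "
from h import *
rel(.473,.242,-.0144,6.1)
s=ctrl.camera('side'); cv2.imwrite('pics/s15.png',zoom(s,220,140,350,250,6))
s=ctrl.camera('wrist'); cv2.imwrite('pics/w15.png',s)"
```

```text
clock: 24.6
ee_pos: [0.4735, 0.2425, -0.0119]
orientation: [1.131, 1.257, -1.131]
force: [-0.3, 0.2, 0.6]
grip_width: 0.0081
t 24.60 pos [473.5 242.5 -11.9] yaw 6.1 q6 0.24 tilt [ 0.  0. -1.] grip 8.1 F [-0.3  0.2  0.6]
 -> travel [ 2.5 -0.6  0.4] spin -0.000 (alt 3.141)
```

View pics/s15.png

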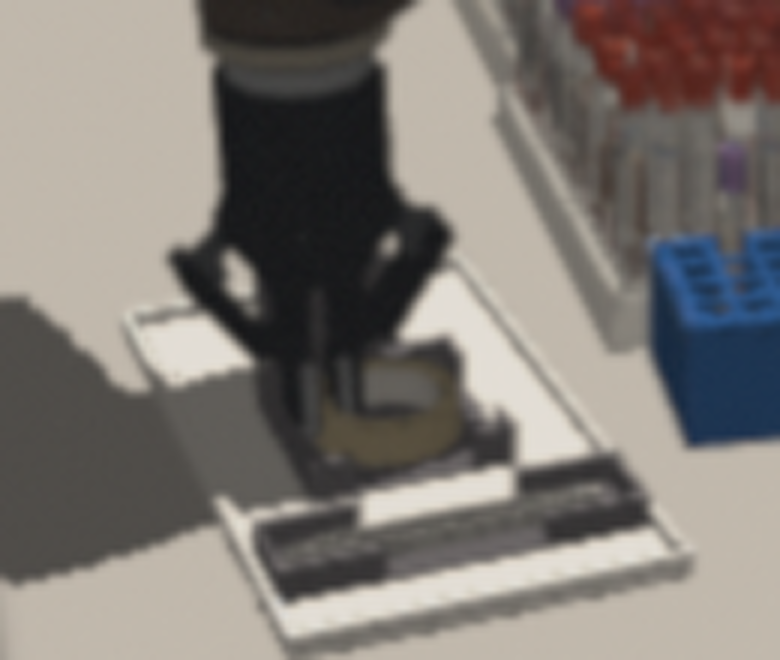

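View pics/w15.png

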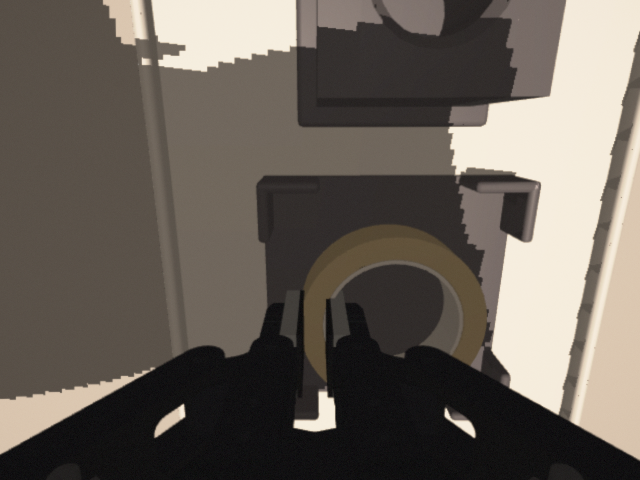

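```bash
python3 -m jog '{"hand":[1,1,1,0.85,0.75,0.65,0.65,0.65,0.65],"travel":[[1,0,0],[1,0,0],[0,0,0],[0,0,0],[0,0,0],[0,0,0],[0,0,0],[0,0,0],[0,0,0]],"spin":[0,0,0,0,0,0,0,0,0]}' 60; python3 -m jog '{"hand":[0.65,0.65,0.65,0.65,0.65,0.65,0.65],"travel":[[-8,0,0],[-20,0,0],[-35,0,0],[-40,0,0],[-40,0,0],[-35,0,0],[0,0,0]],"spin":[0,0,0,0,0,0,0]}' 40; python3 -m jog '{"hand":[0.6,0.6,0.6],"travel":[[0,-10,30],[0,0,30],[0,0,0]],"spin":[0,0,0]}' 40;python3 -c "
from h import *
rel(.494,-.2355,.15,65)
s=ctrl.camera('wrist'); cv2.imwrite('pics/w16.png',s)
c=ctrl.calibration('wrist')
import json;json.dump({k:np.array(v).tolist() for k,v in c.items()},open('w16.json','w'))
s=ctrl.camera('side'); cv2.imwrite('pics/s16.png',zoom(s,220,140,350,250,6))"
```

```text
clock: 25.6
ee_pos: [0.4733, 0.2424, -0.014]
orientation: [1.131, 1.258, -1.131]
force: [0.5, -0.0, -0.1]
grip_width: 0.0296
clock: 26.3
ee_pos: [0.475, 0.2431, 0.1689]
orientation: [1.136, 1.254, -1.124]
force: [0.4, 0.1, 0.6]
grip_width: 0.0298
clock: 26.6
ee_pos: [0.4695, 0.1795, 0.164]
orientation: [1.132, 1.257, -1.133]
force: [0.6, 0.6, 0.4]
grip_width: 0.0342
t 26.60 pos [469.5 179.5 164. ] yaw 6.0 q6 0.13 tilt [-0.001 -0.    -1.   ] grip 34.2 F [0.6 0.6 0.4]
 -> travel [ 14.1 -18.7 415.3] spin -1.030 (alt 2.111)
```

View pics/s16.png

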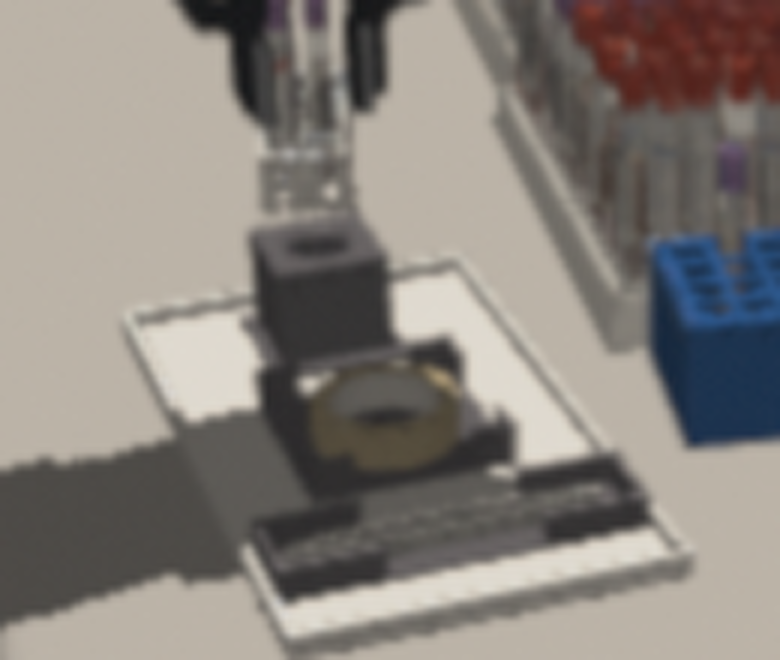

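View pics/w16.png

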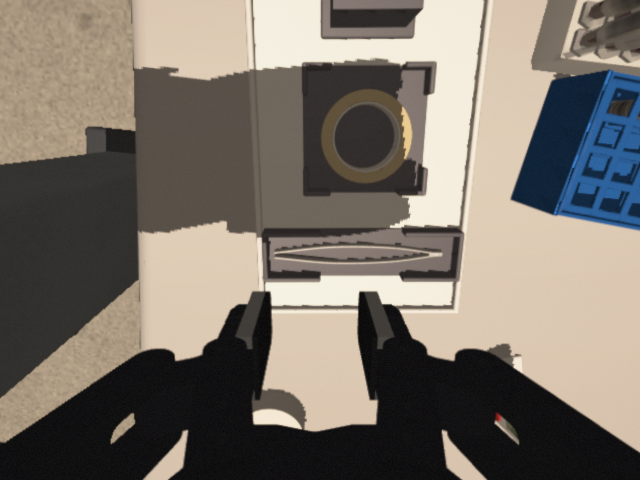

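```bash
python3 -c "
from h import *
import json
c=json.load(open('w16.json'));im=cv2.imread('pics/w16.png');h=cv2.cvtColor(im,cv2.COLOR_BGR2HSV)
m=cv2.inRange(h,(14,70,50),(34,255,255));m[:80]=0;m[190:]=0;m[:,:315]=0;m[:,420:]=0
pts=cv2.convexHull(cv2.findNonZero(m)).reshape(-1,2)
w=np.array([onz(c,u,v,.028)[:2]*1e3 for u,v in pts],np.float32);print(cv2.fitEllipse(w),cv2.minEnclosingCircle(w))
q=[onz(c,*p,.027)*1e3 for p in((303,63),(435,63),(427,194),(304,194))];print(np.round(q,1),sum(q)/4)
cv2.imwrite('pics/w16z.png',zoom(im,250,50,480,290,3))
s=cv2.imread('pics/s16.png')"
```

```text
((502.3238830566406, 247.4185791015625), (69.14612579345703, 69.27342987060547), 44.898006439208984) ((502.2816162109375, 247.40611267089844), 34.75040817260742)
[[449.7 294.1  27. ]
 [544.6 303.6  27. ]
 [556.6 209.3  27. ]
 [459.5 199.3  27. ]] [502.61163778 251.59157654  27.        ]
```

View pics/w16z.png

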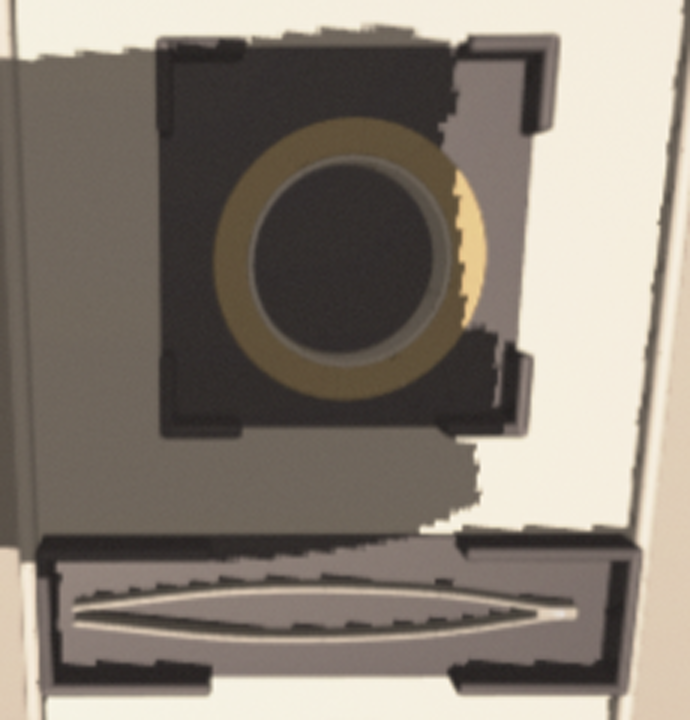

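Both items lie flat and centred in their inserts: the tape outline fits a 69.2 mm circle 4 mm from the bay centre. Now the tube.

```bash
python3 -m jog '{"hand":[0.4,0.4,0.4,0.4,0.4,0.4,0.4,0.4,0.4,0.4,0.4,0.4,0.4],"travel":[[0,0,20],[0,-1,30],[0,-2,37],[0,-2,37],[0,-2,37],[0,-2,37],[0,-2,37],[0,-2,37],[0,-2,37],[0,-2,37],[0,-2,37],[0,0,20],[0,0,5]],"spin":[0,0,0,0,0,0,0,0,0,0,0,0,0]}' 40; python3 -m jog '{"hand":[0.4,0.4,0.4,0.4,0.4,0.4,0.4,0.4,0.4],"travel":[[0,0,0],[0,0,0],[0,0,0],[0,0,0],[0,0,0],[0,0,0],[0,0,0],[0,0,0],[0,0,0]],"spin":[-0.09,-0.14,-0.14,-0.14,-0.14,-0.14,-0.14,-0.1,0]}' 40; python3 -c "
from h import *
rel(.494,-.2355,.045,65)
s=ctrl.camera('wrist'); cv2.imwrite('pics/w17.png',s)
c=ctrl.calibration('wrist')
import json;json.dump({k:np.array(v).tolist() for k,v in c.items()},open('w17.json','w'))"
```

```text
clock: 28.0
ee_pos: [0.4945, -0.2272, 0.1635]
orientation: [1.132, 1.257, -1.132]
force: [-0.9, 0.8, -0.5]
grip_width: 0.0512
clock: 28.9
ee_pos: [0.4943, -0.2246, 0.1639]
orientation: [0.339, 1.544, -0.339]
force: [-1.0, -0.1, 0.4]
grip_width: 0.0514
t 28.90 pos [ 494.3 -224.6  163.9] yaw 65.2 q6 -1.69 tilt [-0.  0. -1.] grip 51.4 F [-1.  -0.1  0.4]
 -> travel [118.9 -10.1   4.3] spin 0.004 (alt -3.137)
```

View pics/w17.png

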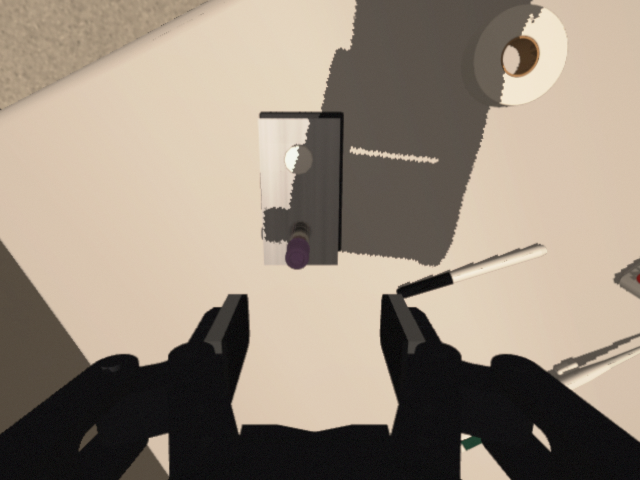

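```bash
python3 -c "
from h import *
import json
c=json.load(open('w17.json'));im=cv2.imread('pics/w17.png');cv2.imwrite('pics/w17z.png',zoom(im,250,100,350,280,4))
print(onz(c,297.5,258,.119)*1e3,'vial',onz(c,298,158.5,.078)*1e3)
q=[onz(c,*p,.056)*1e3 for p in((260,118),(264,265),(338,265))];print(np.round(q,1),(q[0]+q[2])/2)"
```

```text
[ 493.44169539 -234.38849703  119.        ] vial [ 444.13510868 -212.18172665   78.        ]
[[ 410.  -225.5   56. ]
 [ 506.  -271.5   56. ]
 [ 529.7 -220.6   56. ]] [ 469.8619559  -223.04922854   56.        ]
```

View pics/w17z.png

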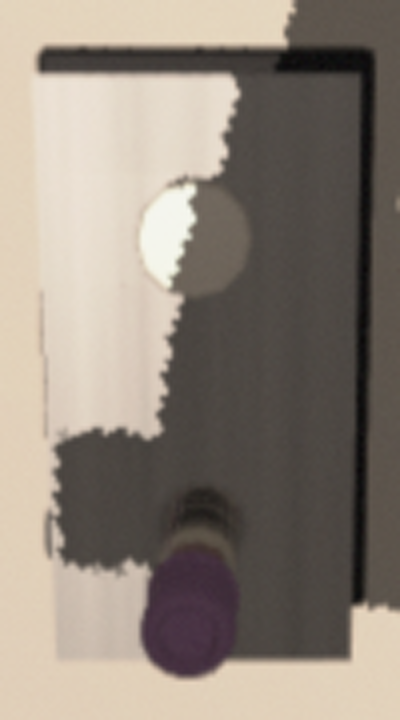

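```bash
python3 -m jog '{"hand":[0.4,0.4,0.4,0.4,0.4,0.4,0.4,0.4,0.4,0.4],"travel":[[0,-6,3],[0,-3.6,1.2],[0,0,0],[15,0,0],[30,0,0],[30,0,0],[20,0,0],[14,0,0],[10,0,0],[0,0,0]],"spin":[0,0,0,0,0,0,0,0,0,0]}' 40; python3 -c "
from h import *
rel(.4939,-.235,.045,65)
s=ctrl.camera('wrist'); cv2.imwrite('pics/w18.png',s)
s=ctrl.camera('side'); cv2.imwrite('pics/s18.png',zoom(s,260,220,400,350,5))"
```

```text
clock: 29.95
ee_pos: [0.4934, -0.2363, 0.044]
orientation: [0.342, 1.545, -0.341]
force: [-0.3, 0.6, -1.0]
grip_width: 0.0512
t 29.95 pos [ 493.4 -236.3   44. ] yaw 65.1 q6 -1.70 tilt [-0.002  0.001 -1.   ] grip 51.2 F [-0.3  0.6 -1. ]
 -> travel [-1.   1.4 -0.1] spin 0.001 (alt -3.141)
```

View pics/w18.png

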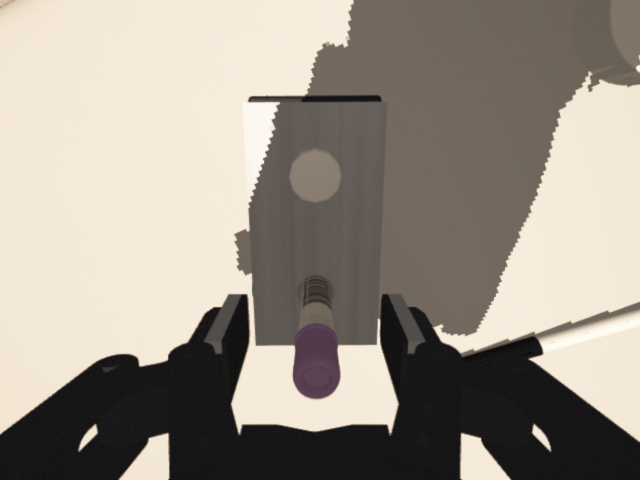

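View pics/s18.png

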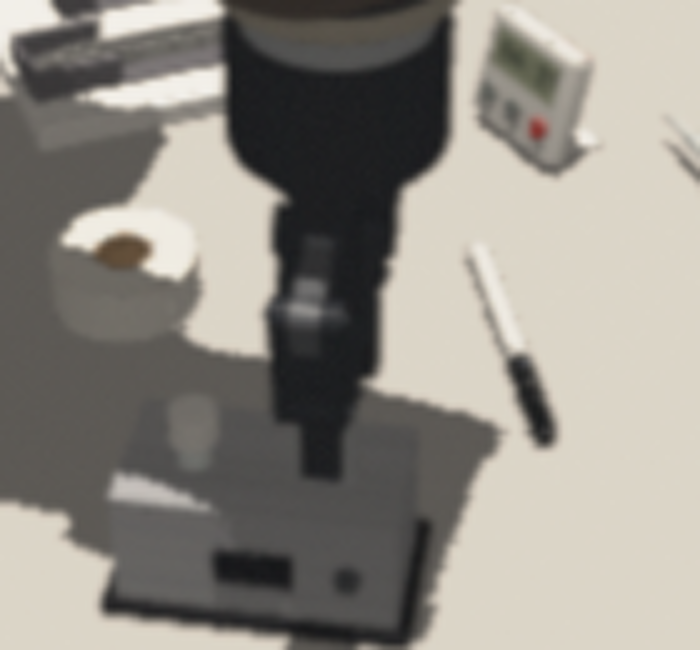

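```bash
python3 -m jog '{"hand":[0.5,0.6,0.7,0.8,1,1,1,1,1],"travel":[[0,0.5,0],[0,0,0],[0,0,0],[0,0,0],[0,0,0],[0,0,0],[0,0,0],[0,0,0],[0,0,0]],"spin":[0,0,0,0,0,0,0,0,0]}' 40; python3 -m jog '{"hand":[1,1,1,1,1,1,1,1,1,1],"travel":[[-3,0,0],[-7,0,0],[-12,0,0],[-15,0,0],[-15,0,0],[-15,0,0],[-15,0,0],[-12,0,0],[-6,0,0],[0,0,0]],"spin":[0,0,0,0,0,0,0,0,0,0]}' 40; python3 -c "
from h import *
rel(.490,.349,.144,65)
s=ctrl.camera('wrist'); cv2.imwrite('pics/w19.png',s)
s=ctrl.camera('side'); cv2.imwrite('pics/s19.png',zoom(s,260,190,400,340,5))"
```

```text
clock: 30.95
ee_pos: [0.4943, -0.2362, 0.0453]
orientation: [0.341, 1.543, -0.341]
force: [1.3, 0.4, 5.2]
grip_width: 0.0138
clock: 31.95
ee_pos: [0.4942, -0.2362, 0.1458]
orientation: [0.341, 1.542, -0.341]
force: [0.0, 0.5, -1.5]
grip_width: 0.0136
t 31.95 pos [ 494.2 -236.2  145.8] yaw 65.1 q6 -1.70 tilt [ 0.001 -0.001 -1.   ] grip 13.6 F [ 0.   0.5 -1.5]
 -> travel [   1.5  528.9 -250.3] spin 0.002 (alt -3.140)
```

View pics/w19.png

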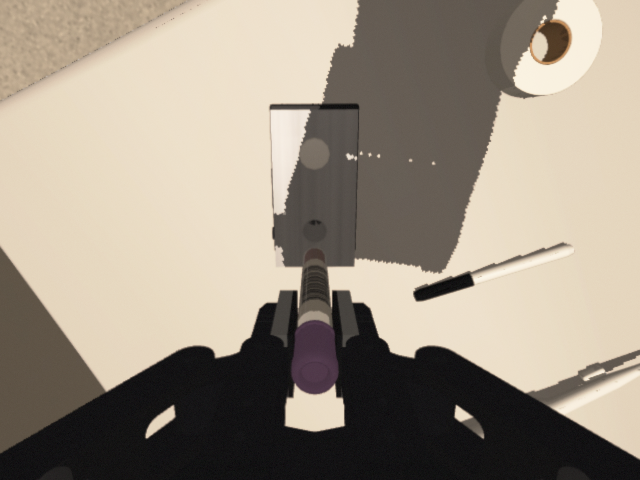

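View pics/s19.png

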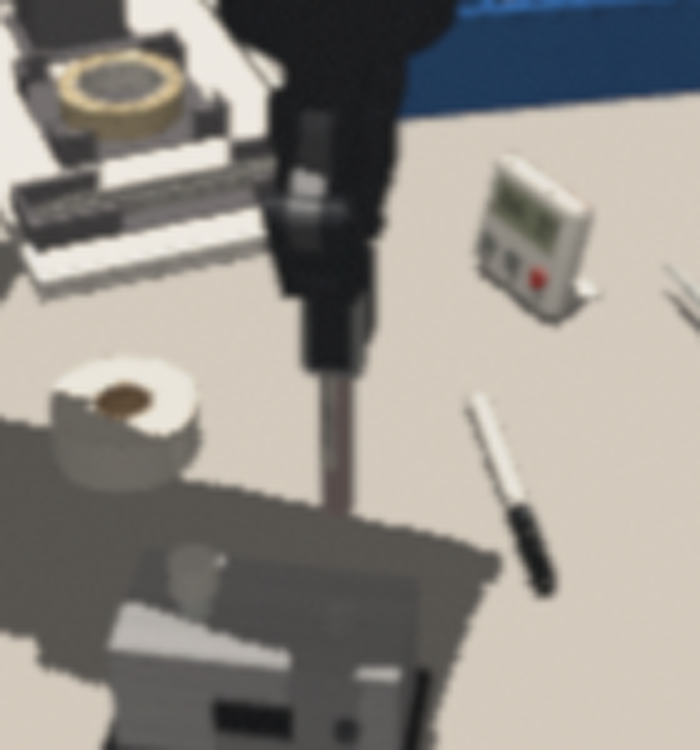

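```bash
python3 -m jog '{"hand":[1,1,1,1,1,1,1,1,1,1,1,1,1,1,1,1,1,1,1,1],"travel":[[0,7,-3],[0,14,-7],[0,21,-10],[0,28,-13],[0,32,-15],[0,32,-15],[0,32,-15],[0,32,-15],[0,32,-15],[0,32,-15],[0,32,-15],[0,32,-15],[0,32,-15],[0,32,-15],[0,32,-15],[0,32,-15],[0,28,-13],[0,21,-10],[0,14,-7],[0,7,-3]],"spin":[0,0,0,0,0,0,0,0,0,0,0,0,0,0,0,0,0,0,0,0]}' 40; python3 -m jog '{"hand":[1,1],"travel":[[0,0,0],[0,0,0]],"spin":[0,0]}' 40; python3 -c "
from h import *
rel(.4903,.3495,.145,65)
s=ctrl.camera('wrist'); cv2.imwrite('pics/w20.png',s)
c=ctrl.calibration('wrist')
import json;json.dump({k:np.array(v).tolist() for k,v in c.items()},open('w20.json','w'))
s=ctrl.camera('side'); cv2.imwrite('pics/s20.png',zoom(s,190,90,340,230,5))"
```

```text
clock: 34.05
ee_pos: [0.4906, 0.3442, 0.1446]
orientation: [0.34, 1.545, -0.34]
force: [-0.3, -0.1, -0.8]
grip_width: 0.0137
clock: 34.25
ee_pos: [0.4915, 0.3421, 0.1449]
orientation: [0.341, 1.544, -0.342]
force: [0.7, -0.5, -1.0]
grip_width: 0.0133
t 34.25 pos [491.5 342.1 144.9] yaw 65.1 q6 -0.64 tilt [-0. -0. -1.] grip 13.3 F [ 0.7 -0.5 -1. ]
 -> travel [-0.1  6.2 -4.2] spin 0.001 (alt -3.140)
```

View pics/w20.png

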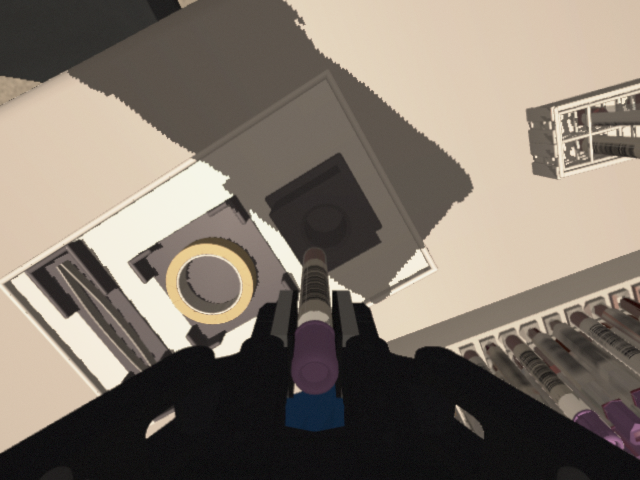

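View pics/s20.png

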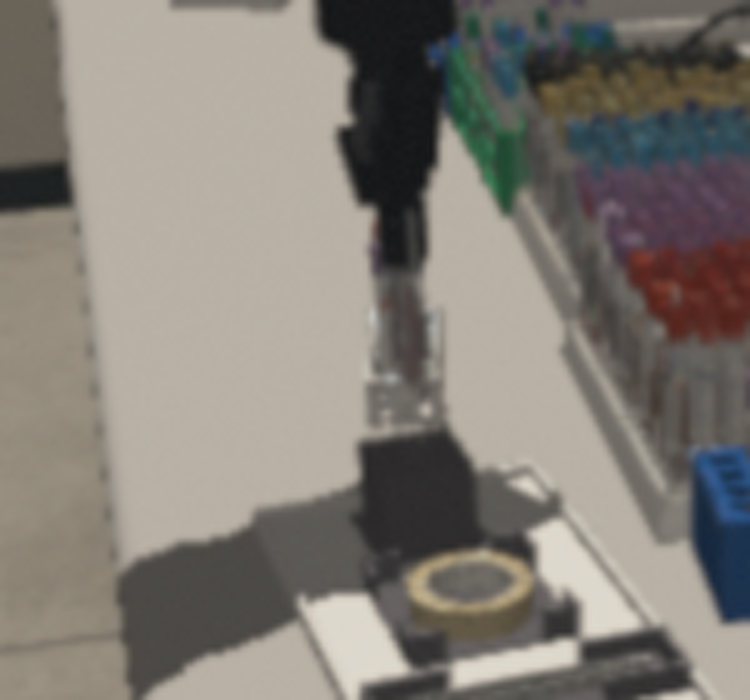

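```bash
python3 -c "
from h import *
import json
im=cv2.imread('pics/w20.png');cv2.imwrite('pics/w20z.png',cv2.convertScaleAbs(zoom(im,260,140,400,310,4),alpha=2.5))"
```

```text
(no output)
```

View pics/w20z.png

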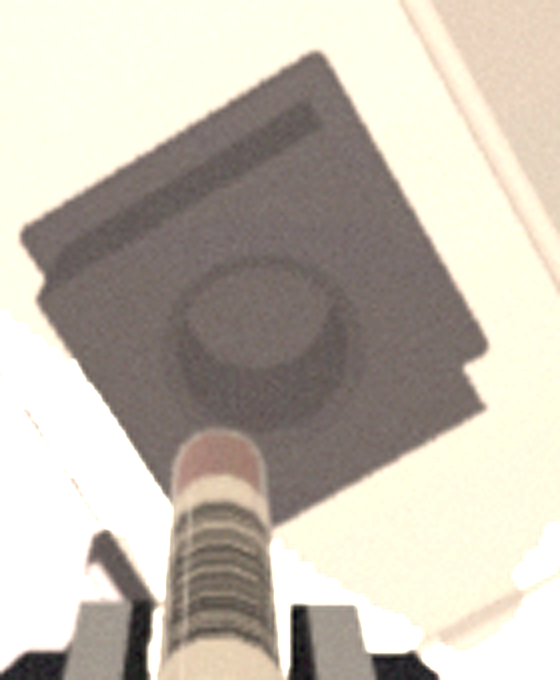

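```bash
python3 -c "
from h import *
import json
c=json.load(open('w20.json'))
w=onz(c,325.1,225.5,.06)*1e3;print('well',w)
for r in ((302,225.5),(349.4,225.5)):print(onz(c,*r,.06)*1e3)
f=onz(c,314.6,253,.106)*1e3;print('foot',f,'tcp',st()[0]['ee_pos']*1e3)
rel(*(w[:2]/1e3),.06,65)"
```

```text
well [489.3281616  351.98231492  60.        ]
[482.71595121 337.78705011  60.        ]
[496.28303483 366.90811566  60.        ]
foot [490.48311129 343.60807187 106.        ] tcp [491.73030892 341.90365374 145.04719423]
t 34.35 pos [491.7 341.9 145. ] yaw 65.0 q6 -0.64 tilt [-0. -0. -1.] grip 13.2 F [ 0.  -0.6  0.3]
 -> travel [85.   8.1 -6.4] spin 0.001 (alt -3.141)
```

```bash
python3 -m jog '{"hand":[1,1,1,1,1,1],"travel":[[0,3.5,-2.5],[0,3.5,-2.8],[0,0,0],[10,0,0],[15,0,0],[0,0,0]],"spin":[0,0,0,0,0,0]}' 40; python3 -c "
from h import *
rel(.4898,.3503,.054,65)
c=ctrl.calibration('wrist');s=ctrl.camera('wrist'); cv2.imwrite('pics/w21.png',cv2.convertScaleAbs(zoom(s,240,140,400,290,4),alpha=2.5))
"
```

```text
clock: 34.95
ee_pos: [0.4889, 0.3508, 0.1179]
orientation: [0.339, 1.546, -0.343]
force: [0.4, 0.5, 0.3]
grip_width: 0.0136
t 34.95 pos [488.9 350.8 117.9] yaw 65.1 q6 -0.62 tilt [-0.003 -0.002 -1.   ] grip 13.6 F [0.4 0.5 0.3]
 -> travel [63.8  0.1  1.2] spin 0.002 (alt -3.140)
```

View pics/w21.png

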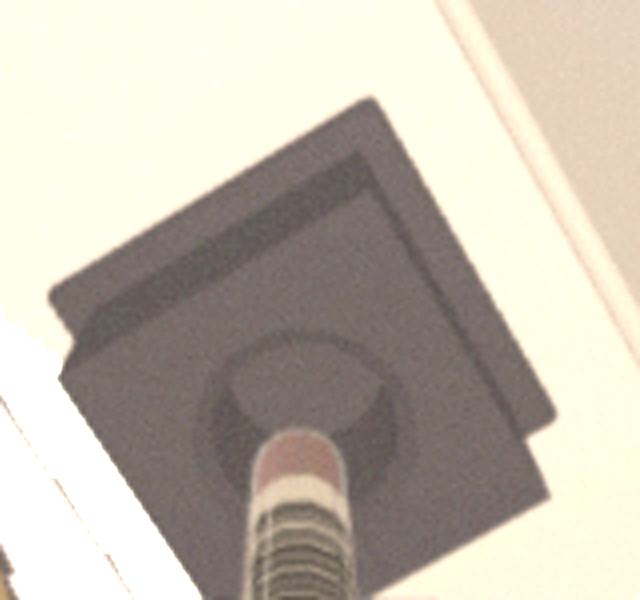

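```bash
python3 -m jog '{"hand":[1,1,1,1,1,1,1,1,1],"travel":[[6,0,1],[10,0,0],[12,0,0],[12,0,0],[10,0,0],[7,0,0],[4,0,0],[1.5,0,0],[0,0,0]],"spin":[0,0,0,0,0,0,0,0,0]}' 40; python3 -c "
from h import *
rel(.4898,.3503,.0533,65)
s=ctrl.camera('side'); cv2.imwrite('pics/s22.png',zoom(s,200,110,340,230,5))
s=ctrl.camera('wrist'); cv2.imwrite('pics/w22.png',s)"
```

```text
clock: 35.9
ee_pos: [0.4907, 0.351, 0.0575]
orientation: [0.341, 1.544, -0.341]
force: [0.5, -0.4, -0.5]
grip_width: 0.0134
t 35.90 pos [490.7 351.   57.5] yaw 65.1 q6 -0.62 tilt [ 0.  0. -1.] grip 13.4 F [ 0.5 -0.4 -0.5]
 -> travel [ 4.2 -1.  -0.6] spin 0.002 (alt -3.140)
```

View pics/s22.png

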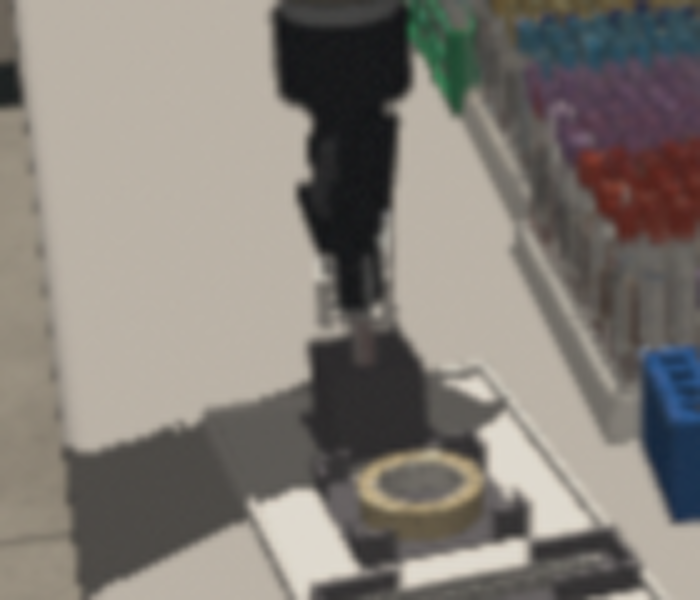

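View pics/w22.png

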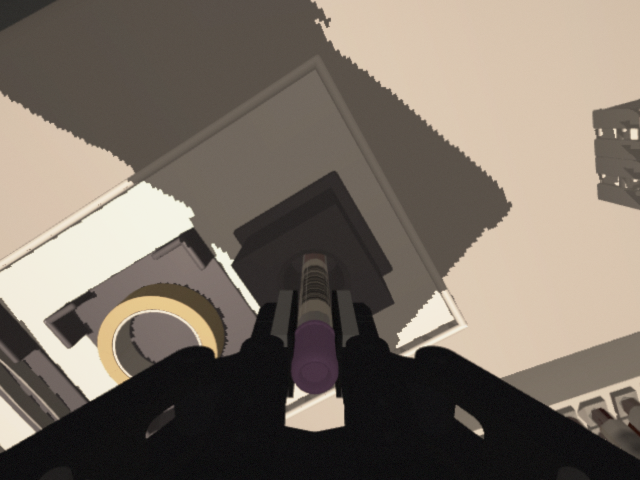

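Tube's foot is in the well. I'll lower the last few millimetres, release and retract.

```bash
python3 -m jog '{"hand":[1,1,1,1],"travel":[[1.5,-0.5,0],[1.5,0,0],[1,0,0],[0,0,0]],"spin":[0,0,0,0]}' 40; python3 -m jog '{"hand":[0.9,0.8,0.7,0.6,0.5,0.5,0.5],"travel":[[0,0,0],[0,0,0],[0,0,0],[0,0,0],[0,0,0],[0,0,0],[0,0,0]],"spin":[0,0,0,0,0,0,0]}' 40; python3 -c "
from h import *
s=ctrl.camera('wrist'); cv2.imwrite('pics/w23.png',s)"
```

```text
clock: 36.4
ee_pos: [0.4904, 0.3505, 0.0534]
orientation: [0.341, 1.544, -0.341]
force: [0.5, -0.7, -0.4]
grip_width: 0.0135
clock: 37.1
ee_pos: [0.4905, 0.3505, 0.0535]
orientation: [0.341, 1.544, -0.341]
force: [-0.1, 0.4, -0.2]
grip_width: 0.0427
```

View pics/w23.png

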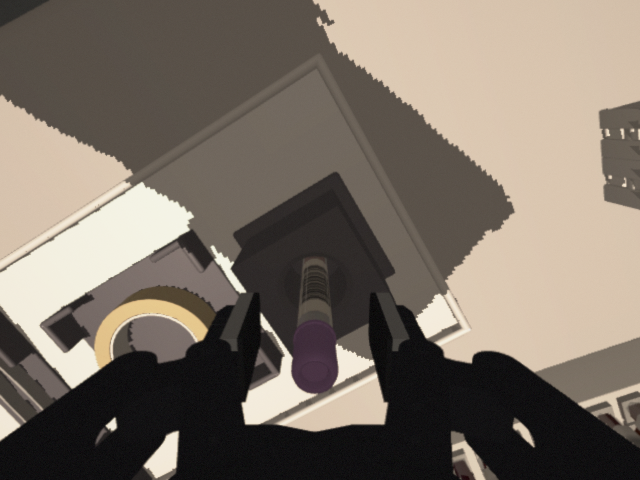

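Tube stands freely between the open fingers. Next I'll go straight up and do a final check.

```bash
python3 -m jog '{"hand":[0.5,0.5,0.5,0.5,0.5,0.5,0.5,0.5],"travel":[[-5,0,0],[-15,0,0],[-25,0,0],[-30,0,0],[-30,0,0],[-25,0,0],[-10,0,0],[0,0,0]],"spin":[0,0,0,0,0,0,0,0]}' 40; python3 -m jog '{"hand":[0.5,0.5,0.5,0.5,0.5],"travel":[[0,-15,15],[0,-25,25],[0,-20,20],[0,-10,10],[0,0,0]],"spin":[0,0,0,0,0]}' 40; python3 -c "
from h import *
rel(.49,.35,.2)
for n in ('wrist','side','top'): cv2.imwrite('pics/%s24.png'%n,ctrl.camera(n))
s=cv2.imread('pics/side24.png');cv2.imwrite('pics/s24.png',zoom(s,220,130,350,250,6));cv2.imwrite('pics/s24b.png',zoom(s,255,240,455,420,4))"
```

```text
clock: 37.95
ee_pos: [0.4908, 0.3507, 0.1947]
orientation: [0.342, 1.542, -0.34]
force: [-0.8, 0.2, -0.8]
grip_width: 0.0426
clock: 38.45
ee_pos: [0.5247, 0.2563, 0.1925]
orientation: [0.342, 1.545, -0.343]
force: [0.8, 0.4, 0.9]
grip_width: 0.0428
t 38.45 pos [524.7 256.3 192.5] yaw 65.0 q6 -0.79 tilt [-0.001 -0.    -1.   ] grip 42.8 F [0.8 0.4 0.9]
 -> travel [ -7.5  70.2 -71.1] spin 0.000 (alt 0.000)
```

View pics/s24.png

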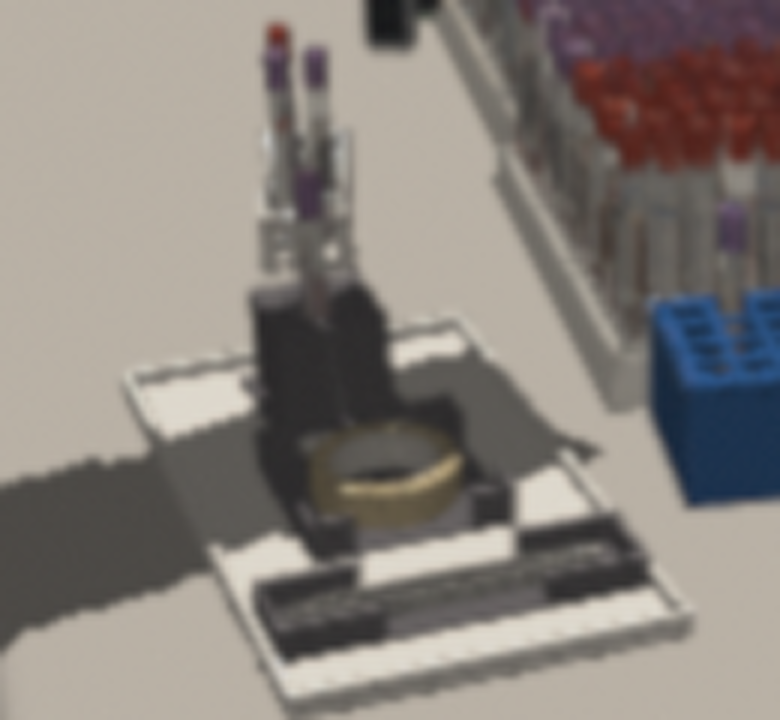

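View pics/wrist24.png

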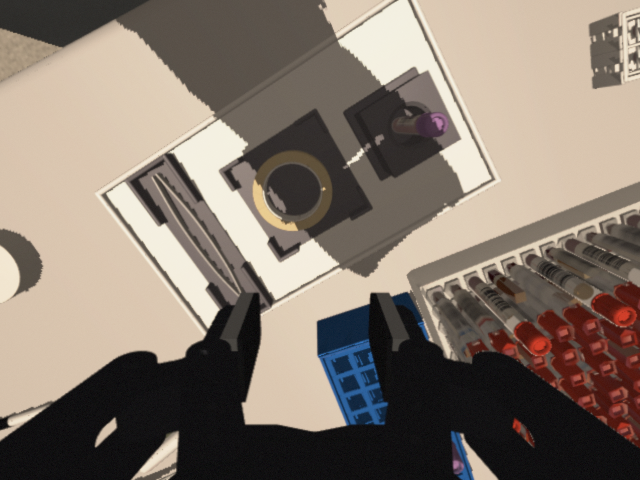

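View pics/s24b.png

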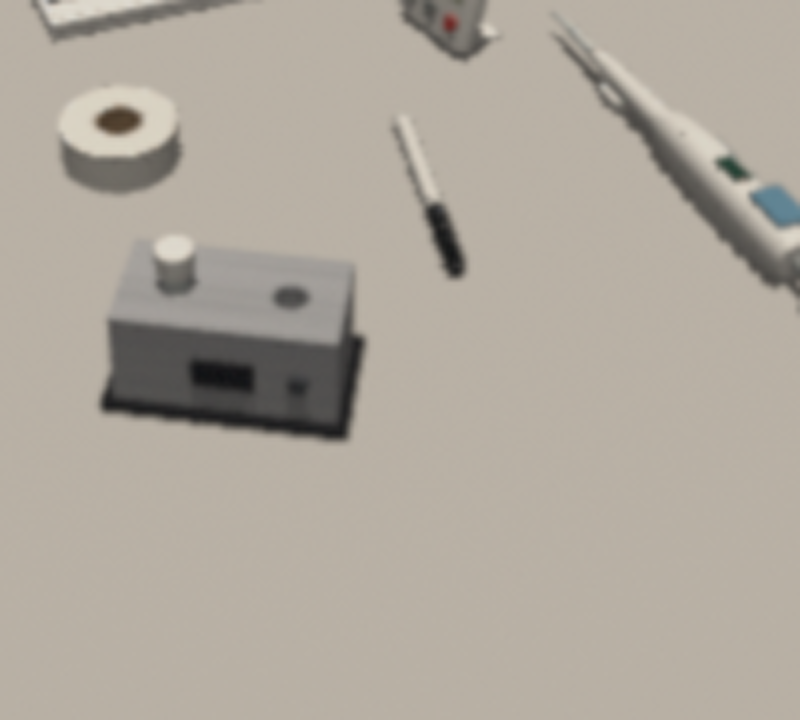

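```bash
python3 -c "
from h import *
c=ctrl.calibration('wrist');s=ctrl.calibration('side')
print('wrist',onz(c,435,123,.127)*1e3,'side',onz(s,(308+.5)/6-.5+220,(175+.5)/6-.5+130,.127)*1e3)
o=ctrl.get_obs();print(o['clock'],np.abs(o['qvel']).max())"
python3 -c "
from bench import ctrl
print(ctrl.finish_job())"
```

```text
wrist [488.28536843 353.25002023 127.        ] side [489.21901885 343.60268857 127.        ]
38.6 0.008402431639347539
the job is handed in; nothing more can be done
None
```

I packed the caddy and handed the job in at about 38.6 s. The hand-in gives no verdict, so the results below come from my own camera checks.

- **Forceps:** they lie lengthwise on the trough floor, close to centred. I judged this from the pictures and did not measure the final pose.
- **Tape:** it lies flat in the bay. Its outline fits a 69.2 mm circle, about 4 mm from the bay centre.
- **Tube:** I moved it after the forceps and tape were in place, and kept it upright throughout. It stands released in the stand well, with its top within about 7 mm of the well axis in both views. That is a lean of only a few degrees.
- **Look-alikes:** the vial, label roll and pen are at the same side-view pixels as at the start. The arm is clear of everything.

**What failed or disagreed:**
- **First forceps grasp missed:** the cameras put the real fingertips about 30 mm higher than the reported tool position. I lowered in small steps, watching force and pictures, until the grasp held. I used that offset for everything after it.
- **Tape grip:** closing on it gave a brief 7 N upward force at the wrist; nothing came of it.
- **Camera disagreement:** the views differ by 3–4 mm in y on most objects. For the tube top it was about 10 mm, and I did not resolve that.

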